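# Swap sample blocks on the clamping shaker

### The arm

A 6-joint arm with a two-finger parallel gripper is mounted at the origin on the work surface. World frame = base frame: x ahead of the robot, y to its left, z up, the work surface at z = 0. Lengths are in m, angles in rad, forces in N, time in s.
With the tool pointing down it reaches from about 0.35 to 0.85 m from the base axis. Payload 8.1 kg.
Tool frame: the origin (TCP) lies between the finger pads; the fingertips stand 25 mm ahead of it and the grasp point (between the pads) lies 6 mm ahead of it; z points along the fingers, y is the line along which they close (so a half turn about z gives the same grasp; the last joint's range is limited). The gripper opens to 93 mm and grips with 3 to 60 N. Pads are 15 mm wide; open, the fingers measure 128 mm over their backs; the gripper's body (75 mm by 188 mm) begins 65 mm behind the grasp point.
Start: joints at [1.089, 0.13, 1.488, -0, 1.523, -0.085], TCP at [0.232, 0.553, 0.244] pointing down, gripper open.
Joint ranges: [-2.96, 2.96], [-0.89, 2.26], [0.02, 2.5], [-1.34, 4.48], [0, 2.73], [-2.66, 2.66]. Speed limits (rad/s): [2.39, 2.39, 2.79, 3.14, 3.14, 3.14].

### API

Orientations are given as a rotation vector (axis times angle).
In Python, from plant import robot gives the robot as it stands.
- The arm moves only by the tool arm_command, never from a script. Its argument "increments" is text: rows parted by semicolons, each of 5 numbers parted by spaces: the closure, from 0 (fully open) to 1 (shut), then the shift along the tool's x, y, z in mm, then the turn about the tool's z in rad. A call has 1 to 5 rows; each row is the pose to reach, as a shift and turn from the pose commanded when the call began, along the tool's axes at that moment; what a row does not reach only later rows make up. A row lasts 1/10 s, in which the tool goes at most 50 mm and 8.59 degrees, less where a joint would pass 70% of its speed; a pose out of reach is approached as far as the arm can. A call with a gripper value outside its range is refused whole. The fingers move at their own pace and stop on an object; "grip_force" is the grip in N (left out, the last holds). Time passes only in rows, so rows that repeat a pose let the fingers close. It gives the time, the measured TCP pose, the force, the opening and the grip force at its end, in the units of the state.
- robot.read_state(): the state, without advancing time (a new reading comes with each control period).
- robot.read_camera(name): name is "side" or "top" or "wrist"; returns the picture (420x560x3 uint8, blue, green, red); there is no depth.
- robot.camera_model(name): a dict with "fx", "fy", "cx", "cy" (pixels), "eye" and "rotation" of the camera in the world. Camera axes: x right, y down, z forward; pixel columns grow to the right and rows downward; lengths in m; the calibration is good to about 2 mm. A picture is of the moment at which its call begins: read the wrist's pose just before it. camera_model takes no time and is no camera call; for the wrist camera it gives the pose at the moment of the call.
- robot.close_job(): hands the job in; it is judged then, once.
The state is a dict: "t": time; "q": joint angles; "dq": joint speeds; "joint_torque": joint torques, N m; "tool_pos": TCP position; "orientation": TCP orientation; "force": force on the tool from outside, world axes, zero at the start; "wrist_torque": the same for the moment, N m; "opening": finger opening in m; "gripper_force": force on a finger pad.
Only numpy, scipy, OpenCV 4.12 (cv2) and the standard library are available. Lean on these libraries where they do the work, as an engineer would, in place of code of your own. Each camera call takes 0.05 s, during which the arm holds its last target. There are 200 camera calls.

### The job

The blocks with orange caps have finished shaking: stop the shaker by turning its selector to the white dot, slide the jaw with the red handle open, and push each orange-capped block fully home into its own well of the heater. Then stand the green-capped block from the bench on the shaker deck between the jaws, slide the jaw closed so that it holds the block square against the fixed jaw, and only then start the shaker at the slow speed, the green dot. Keep the blocks upright and leave the other things on the bench where they are.

Things in the scene. Friction and masses are not known exactly. Their poses are not given: they have to be found in the camera images.
- shaker: fixed shaker, cream housing 230 (its x) x 320 mm (y), 70 mm high; origin: centre of its underside, z up. Aluminium deck (x -102 to 102, y -67 to 157 mm), top at 90 mm. Fixed steel jaw on it, 22 mm high, clamping face at x = 63 mm looking to -x; the sliding jaw faces it; both span y -63 to 153 mm. Control panel with selector on the housing's top at the -y side.
- clamp_mid (a point): point on the deck top, middle of the clamping space, axes as the shaker's (shaker x = 35, y = 45 mm). The origin of a clamped block has x = 0 in this frame and y anywhere from -80 to 80 mm. Finished blocks stand at about y = -78, 0, 78 mm (34 mm between their bodies); some places are empty.
- jaw (a joint): sliding jaw, m: 0 = closed on a block, 0.045 = fully open (stop); opens along the shaker's -x, stays where left, slides at 4 to 6 N (a few more to push a block along), closes to -0.008 if empty. Steel bar 30 mm thick in x, 25 mm high above the deck; its lip reaches 4 mm over the blocks' foot flanges, so they cannot be lifted while it is closed. Open it at least 35 mm to unload.
- jaw_handle (a point): grip point on the axis of the jaw's red upright handle, 48 mm above the deck; axes as the shaker's. The handle is 18 mm (shaker x) by 14 mm (y) and stands 25 to 61 mm above the deck. A clamped block's body begins 24 mm to its +x side: grip it by its y sides.
- speed_knob (a joint): selector knob, vertical axis, rad, growing clockwise seen from above; spring detents 0 = white dot (stopped), 0.5 = green (slow), 1.0 = yellow, 1.5 = red (fast). At value q the pointer looks along the shaker's +x turned anticlockwise by 0.75 - q. Leaving a detent takes about 0.07 N m.
- knob_grip (a point): centre of the top of the knob's grip bar, on the knob's axis, 98 mm above the bench; the black bar is 38 mm long (along the pointer), 12 mm wide and 20 mm high, over a 42 mm skirt disc 6 mm thick; the point's x axis is along the bar and points where the pointer points
- heater: fixed dry-bath heater, 300 (its x) x 112 mm (y), top face 75 mm above the bench; origin: centre of its underside, z up. Three square wells in a row along its x, each 59 x 59 mm at the mouth and 20 mm deep, sides along its x and y, for the 56 mm block feet. A block pushed home has its underside 55 mm above the bench.
- well0 (a point): centre of the mouth of the heater's well 0 (heater x = -58 mm), at the height of the heater's top face, axes as the heater's
- well1 (a point): centre of the mouth of the heater's well 1 (heater x = 20 mm), at the height of the heater's top face, axes as the heater's
- well2 (a point): centre of the mouth of the heater's well 2 (heater x = 98 mm), at the height of the heater's top face, axes as the heater's
- done0: finished sample block, orange caps, starts clamped in the shaker (may be absent): aluminium tube block: a 56 x 56 mm square foot flange 10 mm thick, above it a 44 x 44 mm square body up to 55 mm, nine round tube caps on top up to 61 mm; about 0.36 kg; origin at the centre of its underside, z up, x and y along its sides (the block is the same turned by a quarter turn). 
- done1: finished sample block, orange caps, starts clamped in the shaker (may be absent): aluminium tube block: a 56 x 56 mm square foot flange 10 mm thick, above it a 44 x 44 mm square body up to 55 mm, nine round tube caps on top up to 61 mm; about 0.36 kg; origin at the centre of its underside, z up, x and y along its sides (the block is the same turned by a quarter turn). 
- done2: finished sample block, orange caps, starts clamped in the shaker (may be absent): aluminium tube block: a 56 x 56 mm square foot flange 10 mm thick, above it a 44 x 44 mm square body up to 55 mm, nine round tube caps on top up to 61 mm; about 0.36 kg; origin at the centre of its underside, z up, x and y along its sides (the block is the same turned by a quarter turn). 
- fresh: next sample block, green caps, starts standing on the bench: aluminium tube block: a 56 x 56 mm square foot flange 10 mm thick, above it a 44 x 44 mm square body up to 55 mm, nine round tube caps on top up to 61 mm; about 0.36 kg; origin at the centre of its underside, z up, x and y along its sides (the block is the same turned by a quarter turn). 
- tube_rack: bystander, loose, not part of the job: green rack of small tubes, 125 x 65 mm, 56 mm high; origin at the centre of its underside
- tip_box: bystander, loose, not part of the job: blue pipette-tip box with a clear cover, 120 x 85 mm, 72 mm high; origin at the centre of its underside
- tape_roll: bystander, loose, not part of the job: blue ring of tape lying flat, 96 mm across, 24 mm high; origin at the centre of its underside
- marker: bystander, loose, not part of the job: white marker pen with a black cap, 140 mm long, 13 mm thick; origin at the centre of its underside
- spray_bottle: bystander, loose, not part of the job: yellow bottle, 68 mm across, 170 mm high; origin at the centre of its underside
- timer: bystander, loose, not part of the job: white bench timer, 75 x 65 mm, 22 mm high; origin at the centre of its underside
- petri_dishes: bystander, loose, not part of the job: clear petri dish, 92 mm across, 30 mm high; origin at the centre of its underside
Not all that is in view belongs to the job. What is shaped like the done0 but purple or yellow is not meant.

How it is judged:
By the outcome, as a careful person would: the job done as asked, in the order asked, and still so for the second after the job is handed in, with the robot touching nothing.
Of done0, done1, done2 only 2 to 3 are there at a start; the rules pass over those that are not, and their reading is None.
At some moment in a run one of fresh may be knocked a few centimetres aside while the robot is not near it.
It also fails if it takes over 208 s, if anything falls off the work surface, if the arm or the gripper's body presses on something with over 40 N, if the wrist force passes 120 N, or if a joint passes its speed limit or range.

## Working session

There is one attempt and no reset: what is moved stays moved. The work goes in short steps, Python scripts to look and compute and a tool call to move; the robot and the scene stay as the last step left them, time stands still between calls to the robot, and variables do not carry over. Pictures are saved under pics/ and viewed, at most 14 in all, crops included, and the job is handed in when it is done.

Besides the shell and the picture viewer there is one more tool, called after ">>>" by a JSON object that holds its "name" and its "arguments". arm_command: Moves the arm, as the interface text tells. Its arguments: {"type":"object","properties":{"increments":{"type":"string"},"grip_force":{"type":"number"}},"required":["increments"]}

```bash
ls; mkdir -p pics; python3 - <<'E'
from plant import robot
import cv2,numpy as np
s=robot.read_state()
for n in("top","side","wrist"):
    cv2.imwrite(f"pics/{n}0.png",robot.read_camera(n))
    m=robot.camera_model(n);print(n,{k:np.round(v,4).tolist() for k,v in m.items()})
print({k:np.round(v,3).tolist() for k,v in s.items()})
E
```

```text
pics
top {'fx': 399.9819, 'fy': 399.9819, 'cx': 279.0065, 'cy': 214.0594, 'eye': [0.2939, 0.04, 1.2288], 'rotation': [-2.1484, 2.0579, -0.2298]}
side {'fx': 514.0071, 'fy': 514.0071, 'cx': 274.3715, 'cy': 209.535, 'eye': [0.3965, 1.0907, 1.0646], 'rotation': [-0.1804, 2.8113, -1.2827]}
wrist {'fx': 304.0379, 'fy': 304.0379, 'cx': 273.5274, 'cy': 211.0717, 'eye': [0.1542, 0.5869, 0.3856], 'rotation': [2.3937, 1.5931, 0.2451]}
{'t': 0.0, 'q': [1.089, 0.131, 1.489, 0.0, 1.523, -0.085], 'dq': [-0.001, 0.0, -0.0, 0.0, -0.0, -0.001], 'joint_torque': [-0.001, -55.984, -49.176, 0.077, 0.035, -0.0], 'tool_pos': [0.232, 0.553, 0.243], 'orientation': [-0.619, -3.079, 0.003], 'force': [-0.161, 0.507, 0.495], 'wrist_torque': [-0.038, 0.039, -0.051], 'gripper_force': 0.0, 'opening': 0.093}
```

View pics/top0.png

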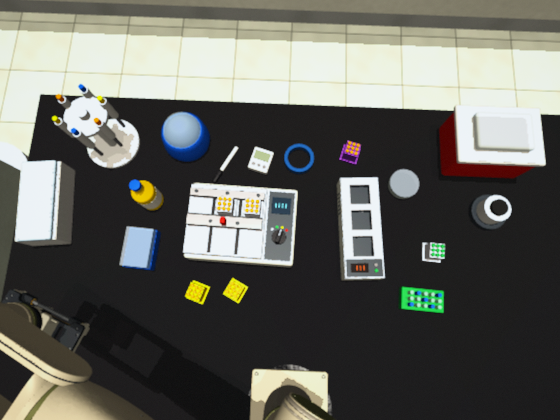

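View pics/side0.png

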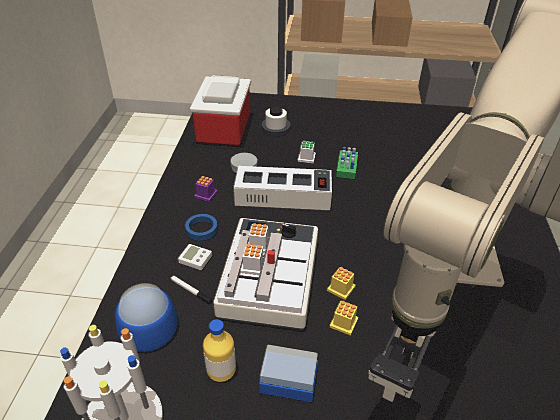

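The top view shows the shaker at about (240,225). Two aluminium blocks with orange caps are clamped in it at (224,204) and (253,206). The red handle is at (223,221), the knob at (279,235), the heater at (361,228) and the green-capped block at (434,252). Two yellow blocks at (197,292) and (235,290) and a purple one at (350,151) are lookalikes.

```bash
python3 - <<'E'
import cv2,numpy as np
t=cv2.imread("pics/top0.png")
a=cv2.resize(t[170:280,175:315],None,fx=5,fy=5,interpolation=cv2.INTER_CUBIC)
cv2.imwrite("pics/c1.png",a)
b=cv2.resize(t[130:320,325:465],None,fx=3.1,fy=3.1,interpolation=cv2.INTER_CUBIC)
cv2.imwrite("pics/c2.png",b)
E
```

```text
(no output)
```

View pics/c1.png

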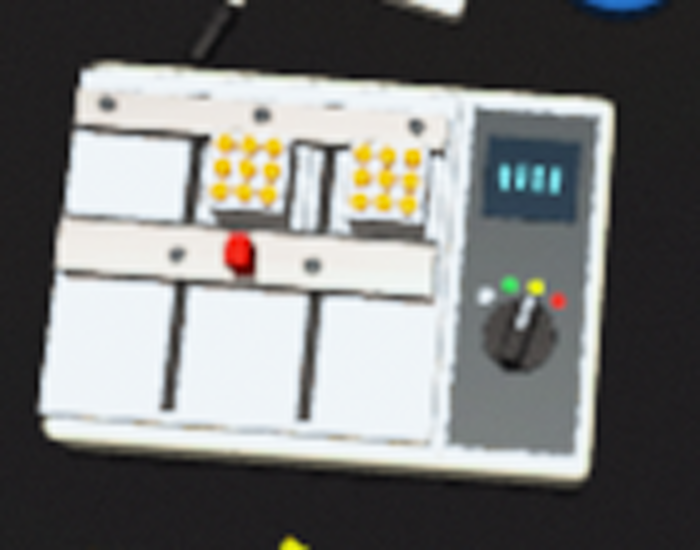

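View pics/c2.png

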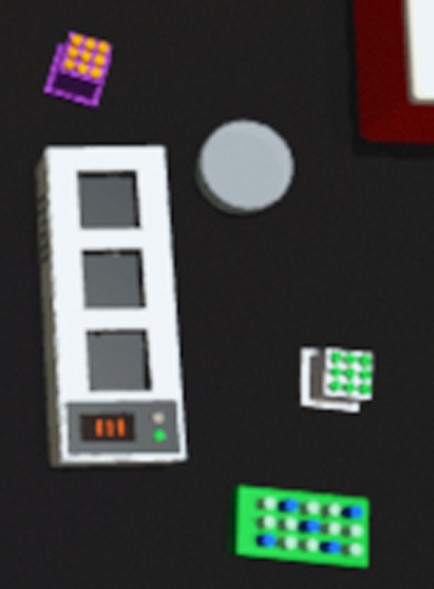

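Two finished blocks are clamped: the aluminium ones at (224,204) and (252,206), with the third place empty. The purple and yellow ones have differently coloured bodies and are not meant. The knob points at yellow. The heater panel is on the robot side, so its +x points away from the robot. The fresh block is the aluminium one with green caps at (437,251); the other green thing, at (423,300), is the tube rack.

```bash
cat > h.py <<'E'
import numpy as np,cv2
from scipy.spatial.transform import Rotation as R
from plant import robot
def ray(m,p):
    p=np.atleast_2d(np.asarray(p,float))
    d=np.c_[(p[:,0]-m["cx"])/m["fx"],(p[:,1]-m["cy"])/m["fy"],np.ones(len(p))]
    return R.from_rotvec(m["rotation"]).apply(d)
def plane(m,p,z):
    d=ray(m,p);e=np.asarray(m["eye"]);return e+d*((z-e[2])/d[:,2])[:,None]
def proj(m,X):
    c=R.from_rotvec(m["rotation"]).inv().apply(np.atleast_2d(X)-m["eye"])
    return np.c_[c[:,0]/c[:,2]*m["fx"]+m["cx"],c[:,1]/c[:,2]*m["fy"]+m["cy"]]
def tri(ms,ps):
    A=np.zeros((3,3));b=np.zeros(3)
    for m,p in zip(ms,ps):
        d=ray(m,p)[0];d/=np.linalg.norm(d);P=np.eye(3)-np.outer(d,d);A+=P;b+=P@m["eye"]
    return np.linalg.solve(A,b)
def go(xyz,xdir=None,s=None):
    """shift in tool axes (mm) and turn to bring TCP to xyz with tool x at heading xdir (rad)"""
    s=s or robot.read_state();T=R.from_rotvec(s["orientation"])
    v=T.inv().apply(np.asarray(xyz)-s["tool_pos"])*1000
    h=heading(s);t=0 if xdir is None else -((xdir-h+np.pi)%(2*np.pi)-np.pi)
    return np.round(v,1),round(t,3)
def heading(s):
    x=R.from_rotvec(s["orientation"]).as_matrix()[:,0];return np.arctan2(x[1],x[0])
def shot(name,file):
    s=robot.read_state();m=robot.camera_model(name);im=robot.read_camera(name)
    cv2.imwrite(f"pics/{file}.png",im);np.save(f"pics/{file}.npy",m,allow_pickle=True);return s,m,im
E
python3 - <<'E'
from h import *
m=robot.camera_model("top")
for n,p,z in [("handle",(222.6,217.6),.151),("knob",(278.8,237),.09),("blkA",(224.4,203.6),.151),("blkB",(252.4,206),.151),("well2",(359.8,194.5),.075),("well1",(361.5,220),.075),("well0",(363.4,246.1),.075),("fresh",(437.6,250.6),.061)]:
    print(n,np.round(plane(m,p,z)[0],4))
w=robot.camera_model("wrist");s=robot.read_state()
T=R.from_rotvec(s["orientation"])
print("cam in tool",T.inv().apply(np.array(w["eye"])-s["tool_pos"]),"look",T.inv().apply(ray(w,[w["cx"],w["cy"]])))
c=plane(m,[(222.6,217.6),(278.8,237)],.15);print(go([.42,.08,.36],np.pi))
E
```

```text
handle [0.5186 0.2032 0.151 ]
knob [0.4813 0.0466 0.09  ]
blkA [0.5585 0.2012 0.151 ]
blkB [0.555  0.1231 0.151 ]
well2 [ 0.6227 -0.1898  0.075 ]
well1 [ 0.5449 -0.1947  0.075 ]
well0 [ 0.4677 -0.2     0.075 ]
fresh [ 0.4658 -0.4205  0.061 ]
cam in tool [ 0.08452924  0.00104552 -0.14270494] look [[-3.02248042e-01  3.53661167e-04  9.53229246e-01]]
(array([-356.5, -363.7, -116.7]), np.float64(-0.397))
```

```bash
python3 - <<'E'
from h import *
print(go([.44,.12,.36],np.pi-.045))
E
```

```text
(array([-359.5, -319. , -116.8]), np.float64(-0.352))
```

>>> {"name": "arm_command", "arguments": {"increments": "0 -36 -32 -12 0; 0 -72 -64 -24 0; 0 -108 -96 -36 0; 0 -144 -128 -48 0; 0 -180 -160 -60 0"}}

```text
t: 0.65
tool_pos: [0.3363, 0.3345, 0.3038]
orientation: [-0.618, -3.08, 0.0]
force: [0.5, 0.1, 0.0]
opening: 0.0934
gripper_force: 0.0
```

>>> {"name": "arm_command", "arguments": {"increments": "0 -36 -32 -12 -0.07; 0 -72 -64 -24 -0.14; 0 -108 -96 -36 -0.21; 0 -144 -128 -48 -0.28; 0 -180 -159 -57 -0.352"}}

```text
t: 1.15
tool_pos: [0.441, 0.1181, 0.3615]
orientation: [0.066, 3.14, 0.0]
force: [0.7, 0.9, 0.3]
opening: 0.0932
gripper_force: 0.0
```

>>> {"name": "arm_command", "arguments": {"increments": "0 0 0 0 0; 0 0 0 0 0; 0 0 0 0 0"}}

```text
t: 1.45
tool_pos: [0.4401, 0.1208, 0.3601]
orientation: [-0.071, -3.14, -0.0]
force: [-0.8, -0.3, -0.4]
opening: 0.093
gripper_force: 0.0
```

```bash
python3 - <<'E'
from h import *
s,m,im=shot("wrist","w1");print(s["t"],s["tool_pos"],heading(s))
cv2.imwrite("pics/w1b.png",cv2.resize(im,(784,588),interpolation=cv2.INTER_CUBIC))
E
```

```text
1.45 [0.44008368 0.12082604 0.3600881 ] 3.096485985236587
```

View pics/w1b.png

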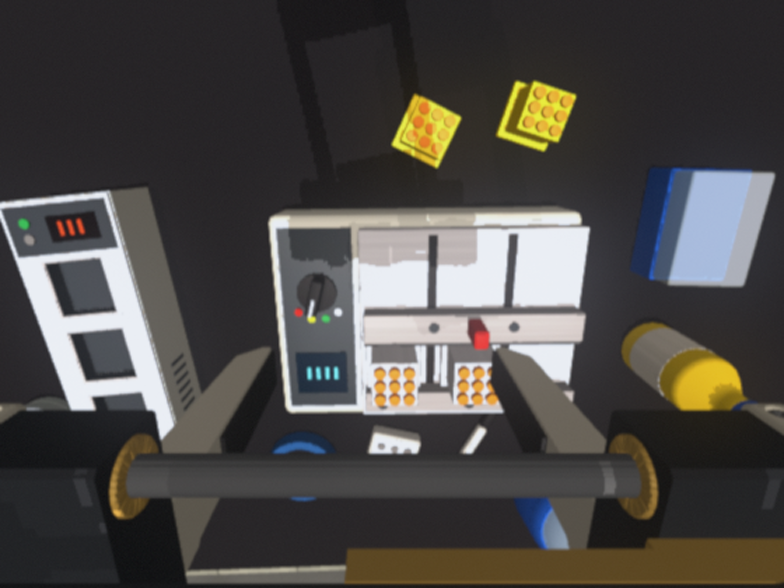

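```bash
cat >> h.py <<'E'
def blobs(im,lo,hi,roi,amin=15,hsv=True):
    x0,y0,x1,y1=roi;c=im[y0:y1,x0:x1]
    if hsv:c=cv2.cvtColor(c,cv2.COLOR_BGR2HSV)
    k=cv2.inRange(c,np.array(lo),np.array(hi));n,l,st,ce=cv2.connectedComponentsWithStats(k)
    return [(ce[i]+[x0,y0],st[i,4],(st[i,:4]+[x0,y0,0,0])) for i in range(1,n) if st[i,4]>=amin]
E
python3 - <<'E'
from h import *
im=cv2.imread("pics/w1.png");m=np.load("pics/w1.npy",allow_pickle=True).item()
t=cv2.imread("pics/top0.png");mt=robot.camera_model("top")
print("orange");
for b in blobs(im,(5,120,120),(25,255,255),(255,255,365,295),8):print(np.round(b[0],1),b[1],b[2])
print("red")
for b in blobs(im,(0,150,90),(4,255,255),(300,210,400,260)):print(np.round(b[0],1),b[1],b[2])
print("knob dark")
for b in blobs(im,(0,0,0),(180,255,48),(208,190,246,225)):print(np.round(b[0],1),b[1],b[2])
cv2.imwrite("pics/k.png",cv2.resize(np.hstack([im[185:235,200:250],]),None,fx=10,fy=10,interpolation=cv2.INTER_CUBIC))
for b in blobs(t,(0,150,90),(4,255,255),(210,205,235,230),5):print("top red",np.round(b[0],1),b[1],b[2])
for b in blobs(t,(10,100,120),(28,255,255),(212,194,265,216),3):print("top or",np.round(b[0],1),b[1],b[2])
E
```

```text
orange
[271.1 276.3] 143 [268 263   7  27]
[281.4 275.6] 129 [278 263   7  27]
[291.9 275.8] 138 [289 263   7  27]
[330.7 275.3] 140 [327 263   8  26]
[341.  275.4] 136 [337 263   9  26]
[349.5 265.5] 8 [349 264   2   4]
[350.9 282. ] 70 [348 273   8  16]
red
[343.6 242.7] 114 [339 237  10  12]
knob dark
[227.5 198.9] 35 [224 197   8   6]
top red [222.2 220.5] 34 [220 217   5   8]
top or [219.7 198.1] 9 [218 197   4   3]
top or [227.5 202.2] 40 [223 197   8  14]
top or [247.1 202.7] 19 [246 199   3   8]
top or [251.7 205.3] 29 [250 199   4  13]
top or [256.7 205.7] 30 [255 200   4  13]
top or [218.8 205.5] 21 [217 202   4   8]
top or [223.6 205.6] 19 [222 202   4   8]
top or [246.3 209.9] 9 [245 209   4   3]
```

View pics/k.png

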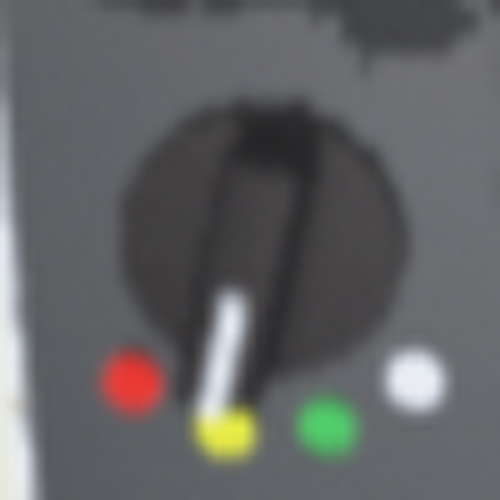

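The crop shows the knob disc centred at about (226.5,208.8), the bar top centred at about (224.6,213.3) and the pointer on yellow.

```bash
python3 - <<'E'
from h import *
m=np.load("pics/w1.npy",allow_pickle=True).item();mt=robot.camera_model("top")
print("disc",plane(m,(226.5,208.8),.076),"bar",plane(m,(224.6,213.3),.098))
a=plane(m,[(223.5,214.5),(220.8,226.5)],.098);d=a[1]-a[0];print("pointer ang",np.degrees(np.arctan2(d[1],d[0])))
print("tri knob",tri([m,mt],[(224.6,213.3),(279,236.5)]))
print("blkB",tri([m,mt],[(281.4,275.9),(251.6,205.6)]),plane(m,(281.4,275.9),.151))
print("blkA col0,1",plane(m,[(330.7,275.6),(341,275.6)],.151),"tri",tri([m,mt],[(341,275.6),(223.7,203.3)]))
print("handle top",tri([m,mt],[(343.6,242.7),(222.4,219)]),plane(m,(343.6,243),.148))
k=plane(m,(224.6,213.3),.098)[0]; print(go([k[0],k[1],.17],np.pi-.25-.045))
E
```

```text
disc [[0.48439768 0.05087175 0.076     ]] bar [[0.48424121 0.05145715 0.098     ]]
pointer ang -17.321305718450418
tri knob [0.48551565 0.04778103 0.08685943]
blkB [0.5565313  0.12624563 0.14998811] [[0.55619164 0.12700848 0.151     ]]
blkA col0,1 [[0.55865298 0.19111937 0.151     ]
 [0.55925896 0.20451244 0.151     ]] tri [0.55903175 0.20373486 0.1515757 ]
handle top [0.51478471 0.20572071 0.14785571] [[0.51462962 0.2074539  0.148     ]]
(array([-47.5, -67.8, 190. ]), np.float64(0.251))
```

>>> {"name": "arm_command", "arguments": {"increments": "0.5 -12 -17 40 0.06; 0.5 -24 -34 80 0.12; 0.5 -36 -51 120 0.18; 0.5 -47.5 -67.8 165 0.25; 0.5 -47.5 -67.8 190 0.25"}}

```text
t: 2.0
tool_pos: [0.4833, 0.0503, 0.1663]
orientation: [-0.464, -3.103, 0.002]
force: [-0.5, -0.1, 0.6]
opening: 0.0576
gripper_force: 0.0
```

>>> {"name": "arm_command", "arguments": {"increments": "0.5 0 0 0 0; 0.5 0 0 20 0; 0.5 0 0 40 0; 0.5 0 0 60 0; 0.5 0 0 62 0"}}

```text
t: 2.5
tool_pos: [0.4839, 0.0516, 0.1079]
orientation: [-0.457, -3.106, 0.0]
force: [-0.3, -0.7, -0.1]
opening: 0.0463
gripper_force: 0.0
```

>>> {"name": "arm_command", "arguments": {"increments": "0.5 0 0 0 0; 0.5 0 0 0 0"}}

```text
t: 2.7
tool_pos: [0.4862, 0.0508, 0.1107]
orientation: [0.459, 3.105, 0.001]
force: [0.2, 0.3, 0.1]
opening: 0.0463
gripper_force: 0.0
```

```bash
python3 - <<'E'
from h import *
print(go([.4843,.0512,.107],np.pi-.29))
s,m,im=shot("wrist","w2");print(m["eye"],s["force"],s["opening"])
cv2.imwrite("pics/w2.png",im)
E
```

```text
(array([ 1.9, -0.2,  3.7]), np.float64(-0.004))
[0.40527503 0.07621538 0.25319221] [0.2379404  0.32096062 0.06319851] 0.04633141641096496
```

View pics/w2.png

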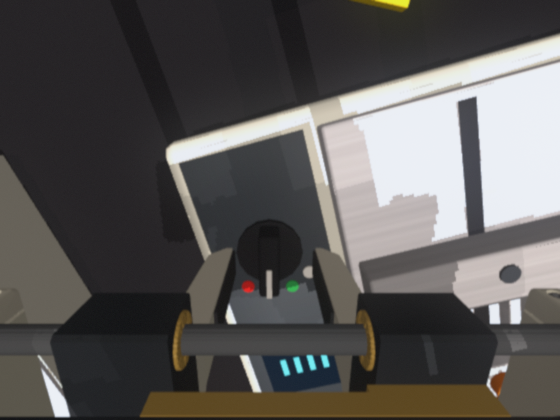

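The pointer and bar lie centred between the fingers at (268,265). Next I grip it.

>>> {"name": "arm_command", "arguments": {"increments": "1 0 0 3 0; 1 0 0 3 0; 1 0 0 3 0; 1 0 0 3 0; 1 0 0 3 0", "grip_force": 30}}

```text
t: 3.25
tool_pos: [0.4846, 0.0487, 0.1057]
orientation: [-0.461, -3.107, 0.005]
force: [-3.3, -8.6, 5.4]
opening: 0.0117
gripper_force: 29.9
```

>>> {"name": "arm_command", "arguments": {"increments": "1 0 0 0 -0.14; 1 0 0 0 -0.28; 1 0 0 0 -0.42; 1 0 0 0 -0.56; 1 0 0 0 -0.7"}}

```text
t: 3.75
tool_pos: [0.4846, 0.0493, 0.1057]
orientation: [0.64, -3.074, 0.002]
force: [-3.3, -3.7, 4.0]
opening: 0.0113
gripper_force: 30.0
```

>>> {"name": "arm_command", "arguments": {"increments": "1 0 0 0 -0.14; 1 0 0 0 -0.28; 1 0 0 0 -0.30; 1 0 0 0 -0.3; 1 0 0 0 -0.3"}}

```text
t: 4.25
tool_pos: [0.4844, 0.0496, 0.1057]
orientation: [1.084, -2.947, 0.001]
force: [-4.0, -3.7, 4.3]
opening: 0.0115
gripper_force: 30.0
```

>>> {"name": "arm_command", "arguments": {"increments": "0.5 0 0 0 0; 0.5 0 0 0 0; 0.5 0 0 0 0; 0.5 0 0 -30 0; 0.5 0 0 -60 0"}}

```text
t: 4.75
tool_pos: [0.484, 0.0503, 0.1652]
orientation: [1.084, -2.946, -0.002]
force: [1.4, -0.5, -0.8]
opening: 0.0451
gripper_force: 0.0
```

>>> {"name": "arm_command", "arguments": {"increments": "0.5 0 0 -40 0; 0.5 0 0 -80 0; 0.5 0 0 -120 0; 0.5 0 0 -160 0; 0.5 0 0 -190 0"}}

```text
t: 5.25
tool_pos: [0.4854, 0.0503, 0.3587]
orientation: [-1.084, 2.946, -0.001]
force: [0.4, 0.2, 0.1]
opening: 0.0462
gripper_force: 0.0
```

```bash
python3 - <<'E'
from h import *
s,m,im=shot("wrist","w3");p=proj(m,[[.4843,.0512,.098],[.515,.2065,.148],[.556,.1265,.151]]);print(p)
print(s["t"],s["tool_pos"],heading(s))
u,v=p[0].astype(int);cv2.imwrite("pics/w3b.png",cv2.resize(im[v-40:v+40,u-40:u+140],None,fx=4,fy=4,interpolation=cv2.INTER_CUBIC))
E
```

```text
[[274.60577553 179.08991315]
 [349.36278364 279.82184693]
 [283.02388361 266.77475589]]
5.25 [0.4853705  0.05029222 0.35868772] -2.4362309143717784
```

View pics/w3b.png

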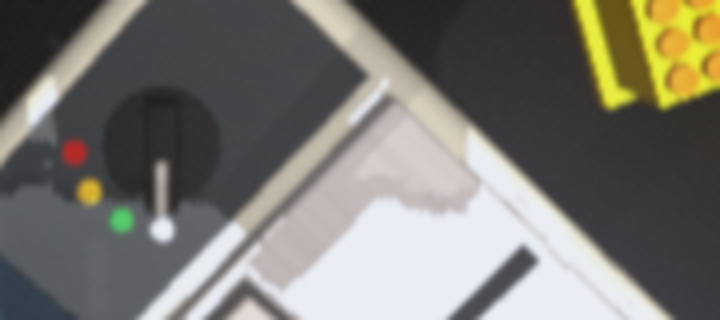

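The pointer is on the white dot, so the shaker is stopped. The next move goes to the jaw handle.

```bash
python3 - <<'E'
from h import *
print(go([.514,.2055,.2],np.pi-.04))
E
```

```text
(array([-120.3,  101.4,  164. ]), np.float64(0.745))
```

>>> {"name": "arm_command", "arguments": {"increments": "0.5 -24 20 32 0.149; 0.5 -48 40 64 0.298; 0.5 -72 60 96 0.447; 0.5 -96 80 128 0.596; 0.5 -120.3 101.4 164 0.745"}}

```text
t: 5.8
tool_pos: [0.5113, 0.2067, 0.1908]
orientation: [0.072, 3.139, 0.001]
force: [0.4, -0.1, 0.1]
opening: 0.0465
gripper_force: 0.0
```

>>> {"name": "arm_command", "arguments": {"increments": "0.5 0 0 0 0; 0.5 0 0 0 0; 0.5 0 0 0 0"}}

```text
t: 6.1
tool_pos: [0.5117, 0.205, 0.1931]
orientation: [0.059, 3.139, 0.0]
force: [0.5, -0.5, -0.6]
opening: 0.0465
gripper_force: 0.0
```

```bash
python3 - <<'E'
from h import *
s,m,im=shot("wrist","w4");print(s["t"],s["tool_pos"],heading(s))
print(go([.514,.2055,.144],np.pi-.04))
print(proj(m,[[.514,.2055,.151]]))
for b in blobs(im,(0,150,90),(4,255,255),(200,150,400,420)):print(np.round(b[0],1),b[1],b[2],plane(m,b[0],.15))
E
```

```text
6.1 [0.51169994 0.20499603 0.19310006] 3.103836443581466
(array([-1.8,  0.7, 49.6]), np.float64(0.001))
[[272.97216631 250.81354463]]
[275.  242.2] 665 [266 223  19  38] [[0.50826287 0.20704007 0.15      ]]
```

View pics/w4.png

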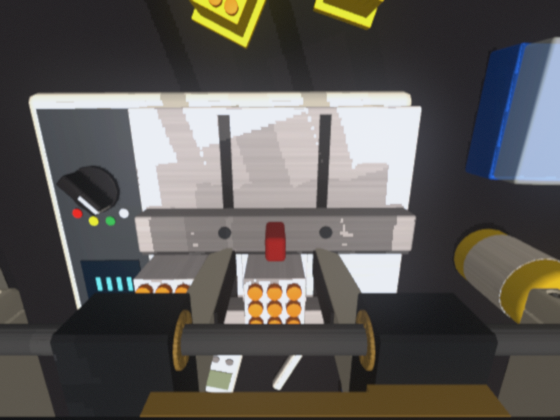

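The handle's top face is at (275,251), where the estimate put it (273,251). Next: descend, grip it, and slide 43 mm along tool +x.

>>> {"name": "arm_command", "arguments": {"increments": "0.5 -1.5 1 20 0; 0.5 -1.5 1 48 0; 0.5 -1.5 1 48 0; 1 -1.5 1 48 0; 1 -1.5 1 48 0"}}

```text
t: 6.65
tool_pos: [0.5138, 0.2063, 0.146]
orientation: [0.063, 3.138, 0.002]
force: [0.3, -0.8, 0.6]
opening: 0.0351
gripper_force: 0.0
```

>>> {"name": "arm_command", "arguments": {"increments": "1 0 0 0 0; 1 0 0 0 0; 1 5 0 0 0; 1 12 0 0 0; 1 19 0 0 0"}}

```text
t: 7.15
tool_pos: [0.4946, 0.2066, 0.1448]
orientation: [0.063, 3.138, -0.001]
force: [5.2, -3.3, 1.4]
opening: 0.0141
gripper_force: 30.0
```

>>> {"name": "arm_command", "arguments": {"increments": "1 7 0 0 0; 1 14 0 0 0; 1 20 0 0 0; 1 24 0 0 0; 1 24 0 0 0"}}

```text
t: 7.65
tool_pos: [0.4699, 0.2074, 0.1447]
orientation: [0.062, 3.139, -0.002]
force: [0.9, -4.2, 3.9]
opening: 0.0137
gripper_force: 30.0
```

>>> {"name": "arm_command", "arguments": {"increments": "0.5 0 0 0 0; 0.5 0 0 0 0; 0.5 0 0 0 0; 0.5 0 0 -40 0; 0.5 0 0 -80 0"}}

```text
t: 8.15
tool_pos: [0.468, 0.2078, 0.2228]
orientation: [-0.062, -3.137, 0.002]
force: [0.1, 0.5, 0.5]
opening: 0.0451
gripper_force: 0.0
```

>>> {"name": "arm_command", "arguments": {"increments": "0.2 10 0 -40 0; 0.2 20 0 -80 0; 0.2 30 0 -110 0; 0.2 30 0 -110 0; 0.2 30 0 -110 0"}}

```text
t: 8.65
tool_pos: [0.4397, 0.2095, 0.3341]
orientation: [0.062, 3.139, 0.001]
force: [-0.4, 0.4, -0.5]
opening: 0.0739
gripper_force: 0.0
```

```bash
python3 - <<'E'
from h import *
s,m,im=shot("wrist","w5");print(s["t"],s["tool_pos"],heading(s))
print(proj(m,[[.472,.207,.15],[.556,.1265,.151],[.559,.2037,.151]]))
for b in blobs(im,(0,150,90),(4,255,255),(100,100,400,420)):print(np.round(b[0],1),b[1],b[2],plane(m,b[0],.15))
for b in blobs(im,(5,120,120),(25,255,255),(180,200,400,330)):print(np.round(b[0],1),b[1],b[2])
E
```

```text
8.65 [0.43972906 0.20950144 0.33409316] 3.1021990907966774
[[271.40683596 221.56218168]
 [208.51961556 288.8975284 ]
 [271.63811619 288.84341718]]
[272.5 220.8] 131 [268 214  10  14] [[0.47118695 0.20831949 0.15      ]]
[146.7 230.6] 27 [144 228   6   6] [[0.47735253 0.06318435 0.15      ]]
[261.4 288.8] 158 [258 275   8  28]
[272.5 288.9] 160 [269 275   8  28]
[283.5 288.9] 160 [280 275   8  28]
[220.3 289. ] 159 [216 276   9  27]
[209.8 293. ] 115 [206 278   8  26]
```

View pics/w5.png

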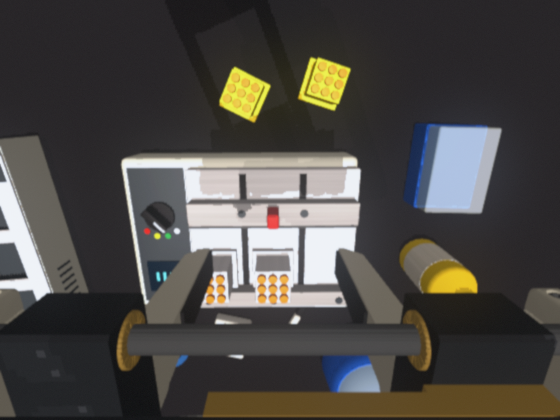

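The jaw is open about 43 mm, with the handle now at (272,221). Both blocks stand free at (272,289) and (210,290). Next I grasp block A.

```bash
python3 - <<'E'
from h import *
print(go([.559,.2043,.2],np.pi-.04))
E
```

```text
(array([-119.9,   -0.2,  132.6]), np.float64(0.0))
```

>>> {"name": "arm_command", "arguments": {"increments": "0.35 -35 0 30 0; 0.35 -70 0 60 0; 0.35 -105 0 90 0; 0.35 -120 0 132.5 0; 0.35 -120 0 132.5 0"}}

```text
t: 9.2
tool_pos: [0.5558, 0.2025, 0.1907]
orientation: [-0.064, -3.126, 0.007]
force: [-0.7, 0.1, -0.6]
opening: 0.0604
gripper_force: 0.0
```

>>> {"name": "arm_command", "arguments": {"increments": "0.35 0 0 0 0; 0.35 0 0 20 0; 0.35 0 0 40 0; 0.35 0 0 62 0; 0.35 0 0 62 0"}}

```text
t: 9.7
tool_pos: [0.5578, 0.2045, 0.1384]
orientation: [-0.062, -3.139, 0.001]
force: [0.0, 0.4, -0.5]
opening: 0.0601
gripper_force: 0.0
```

>>> {"name": "arm_command", "arguments": {"increments": "0.7 0 0 0 0; 0.7 0 0 0 0; 0.7 0 0 0 0; 0.7 0 0 0 0; 0.7 0 0 0 0", "grip_force": 40}}

```text
t: 10.2
tool_pos: [0.5606, 0.2047, 0.1418]
orientation: [0.062, 3.138, 0.001]
force: [-1.5, -1.2, 7.9]
opening: 0.0436
gripper_force: 40.0
```

>>> {"name": "arm_command", "arguments": {"increments": "0.7 0 0 -20 0; 0.7 0 0 -60 0; 0.7 0 0 -100 0; 0.7 0 0 -125 0; 0.7 0 0 -125 0"}}

```text
t: 10.7
tool_pos: [0.5616, 0.2051, 0.2699]
orientation: [0.062, 3.132, 0.004]
force: [1.1, -0.5, -2.6]
opening: 0.0438
gripper_force: 40.0
```

```bash
python3 - <<'E'
from h import *
s,m,im=shot("wrist","w6");print(s["t"],s["tool_pos"],heading(s),s["force"],s["opening"])
z=s["tool_pos"][2]-.142+.151
p=proj(m,[[s["tool_pos"][0],s["tool_pos"][1],z]]);print(p)
for b in blobs(im,(5,120,120),(25,255,255),(180,200,370,330),30):print(np.round(b[0],1),b[1],b[2],plane(m,b[0],z)-s["tool_pos"])
print(go([.42,-.19,.27],np.pi+.066))
E
```

```text
10.7 [0.56163287 0.20513995 0.2698618 ] 3.1018510482110186 [ 1.05654783 -0.45278922 -2.63354317] 0.043767647995662746
[[271.70651624 290.34191078]]
[185.3 209.2] 111 [180 204  12  12] [[-0.0444067 -0.0378492  0.009    ]]
[200.3 209.2] 110 [195 204  12  12] [[-0.04413966 -0.03095503  0.009     ]]
[186.7 223.4] 107 [181 218  12  12] [[-0.03749601 -0.03810031  0.009     ]]
[201.6 223.2] 102 [196 218  12  11] [[-0.03729724 -0.03114939  0.009     ]]
[246.5 286.9] 1187 [235 252  23  71] [[-0.00250698 -0.0125391   0.009     ]]
[273.5 286.8] 1182 [263 252  22  71] [[-0.00199699  0.00097999  0.009     ]]
[300.7 286.9] 1168 [290 252  23  71] [[-0.0013853   0.01460922  0.009     ]]
(array([ 124.7, -400.1,   -4.7]), np.float64(-0.106))
```

>>> {"name": "arm_command", "arguments": {"increments": "0.7 14 -45 0 0; 0.7 28 -90 0 0; 0.7 42 -135 0 0; 0.7 56 -180 0 0; 0.7 70 -225 0 0"}}

```text
t: 11.25
tool_pos: [0.4784, -0.0188, 0.261]
orientation: [-0.062, -3.137, -0.001]
force: [0.2, -0.9, -3.8]
opening: 0.0437
gripper_force: 40.0
```

>>> {"name": "arm_command", "arguments": {"increments": "0.7 14 -45 0 -0.03; 0.7 28 -90 0 -0.06; 0.7 42 -135 0 -0.1; 0.7 54.7 -175 -5 -0.106; 0.7 54.7 -175 -5 -0.106"}}

```text
t: 11.75
tool_pos: [0.4163, -0.1941, 0.2669]
orientation: [0.095, -3.137, 0.0]
force: [-0.1, 0.7, -3.4]
opening: 0.0438
gripper_force: 40.0
```

>>> {"name": "arm_command", "arguments": {"increments": "0.7 0 0 0 0; 0.7 0 0 0 0; 0.7 0 0 0 0"}}

```text
t: 12.05
tool_pos: [0.419, -0.189, 0.2681]
orientation: [0.107, -3.139, -0.002]
force: [-0.1, 0.0, -2.7]
opening: 0.0439
gripper_force: 40.0
```

```bash
python3 - <<'E'
from h import *
s,m,im=shot("wrist","w7");print(s["t"],s["tool_pos"],heading(s),s["force"],s["opening"])
print(proj(m,[[.4677,-.2,.075],[.545,-.195,.075],[.623,-.19,.075]]))
E
```

```text
12.05 [ 0.41897882 -0.18896496  0.26808806] -3.0736145530276713 [-0.08276509  0.02104165 -2.69270669] 0.04388319643575818
[[260.4226181  231.70805491]
 [260.99666366 289.03232631]
 [261.475374   340.20813985]]
```

View pics/w7.png

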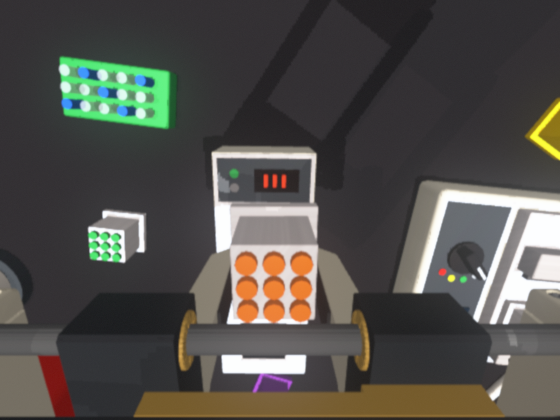

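The held block hides the wells, so I move sideways to see them.

```bash
python3 - <<'E'
from h import *
print(go([.53,-.07,.30],np.pi+.066))
E
```

```text
(array([-118.7,  111.2,  -31.6]), np.float64(0.002))
```

>>> {"name": "arm_command", "arguments": {"increments": "0.7 -30 28 -8 0; 0.7 -60 56 -16 0; 0.7 -90 84 -24 0; 0.7 -119 111 -32 0; 0.7 -119 111 -32 0"}}

```text
t: 12.6
tool_pos: [0.533, -0.067, 0.3018]
orientation: [-0.113, 3.137, 0.002]
force: [-0.3, 0.3, -3.8]
opening: 0.0436
gripper_force: 40.0
```

>>> {"name": "arm_command", "arguments": {"increments": "0.7 0 0 0 0; 0.7 0 0 0 0; 0.7 0 0 0 0; 0.7 0 0 0 0"}}

```text
t: 13.0
tool_pos: [0.5298, -0.0723, 0.301]
orientation: [0.102, -3.14, 0.0]
force: [0.2, -0.6, -3.3]
opening: 0.0438
gripper_force: 40.0
```

```bash
python3 - <<'E'
from h import *
for i in range(3):
    s,m,im=shot("wrist","w8");print(s["t"],s["tool_pos"],heading(s))
P=proj(m,[[.4677,-.2,.075],[.545,-.195,.075],[.623,-.19,.075]]);print(P)
g=cv2.cvtColor(im,cv2.COLOR_BGR2GRAY)
u0,v0,u1,v1=70,100,250,300
k=(g[v0:v1,u0:u1]<150).astype(np.uint8)*255
cs,_=cv2.findContours(k,cv2.RETR_LIST,cv2.CHAIN_APPROX_NONE)
for c in cs:
    if 600<cv2.contourArea(c)<6000:
        r=cv2.minAreaRect(c);q=cv2.boxPoints(r)+[u0,v0];print(cv2.contourArea(c),np.round(r[0]+np.array([u0,v0]),1),np.round(r[1],1),round(r[2],1),plane(m,r[0]+np.array([u0,v0]),.075))
cv2.imwrite("pics/w8b.png",cv2.resize(im[90:310,60:280],None,fx=2.7,fy=2.7,interpolation=cv2.INTER_CUBIC))
E
```

```text
13.0 [ 0.52977973 -0.07231859  0.3010431 ] -3.076605731163011
13.05 [ 0.52988585 -0.07229223  0.30114334] -3.0765383767022096
13.1 [ 0.52994756 -0.07225753  0.30116884] -3.076544761802436
[[167.19274057 126.81658108]
 [173.71688858 191.23536224]
 [179.49631434 248.63765961]]
2041.5 [176.  191.5] [45. 50.] 90.0 [[ 0.54515502 -0.19217022  0.075     ]]
2490.0 [170. 127.] [52. 54.] 90.0 [[ 0.46769346 -0.19673106  0.075     ]]
```

View pics/w8b.png

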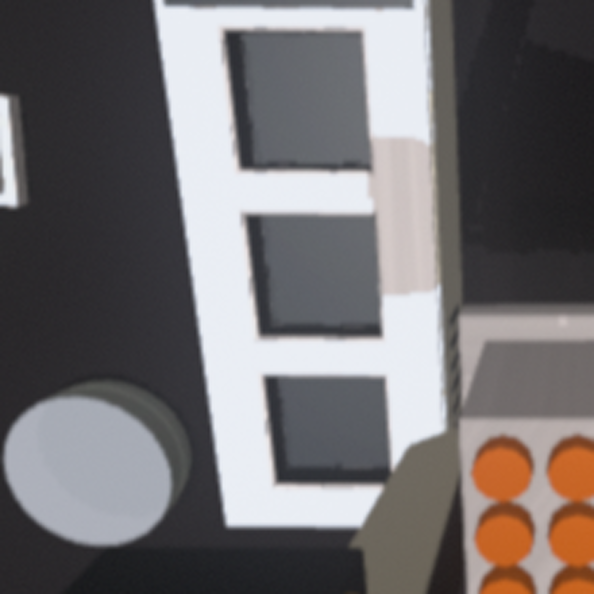

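All three wells are in view, centred at about (170,127), (176,191) and (181,249). To cancel the camera bias I take a second look with the wrist turned half round.

>>> {"name": "arm_command", "arguments": {"increments": "0.7 0 0 0 0.145; 0.7 0 0 0 0.29; 0.7 0 0 0 0.435; 0.7 0 0 0 0.58; 0.7 0 0 0 0.725"}}

```text
t: 13.65
tool_pos: [0.5301, -0.0719, 0.3012]
orientation: [1.026, 2.969, -0.0]
force: [0.3, 0.6, -2.7]
opening: 0.0437
gripper_force: 40.0
```

>>> {"name": "arm_command", "arguments": {"increments": "0.7 0 0 0 0.145; 0.7 0 0 0 0.29; 0.7 0 0 0 0.435; 0.7 0 0 0 0.58; 0.7 0 0 0 0.725"}}

```text
t: 14.15
tool_pos: [0.5302, -0.0719, 0.3012]
orientation: [2.012, 2.413, 0.0]
force: [0.1, 0.9, -3.7]
opening: 0.0437
gripper_force: 40.0
```

>>> {"name": "arm_command", "arguments": {"increments": "0.7 0 0 0 0.145; 0.7 0 0 0 0.29; 0.7 0 0 0 0.435; 0.7 0 0 0 0.58; 0.7 0 0 0 0.725"}}

```text
t: 14.65
tool_pos: [0.5302, -0.0719, 0.3012]
orientation: [2.737, 1.542, 0.0]
force: [0.9, -0.7, -3.6]
opening: 0.0436
gripper_force: 40.0
```

>>> {"name": "arm_command", "arguments": {"increments": "0.7 0 0 0 0.145; 0.7 0 0 0 0.29; 0.7 0 0 0 0.435; 0.7 0 0 0 0.58; 0.7 0 0 0 0.725"}}

```text
t: 15.15
tool_pos: [0.5302, -0.0719, 0.3012]
orientation: [3.106, 0.471, 0.0]
force: [0.6, -0.3, -3.3]
opening: 0.0432
gripper_force: 40.0
```

>>> {"name": "arm_command", "arguments": {"increments": "0.7 0 0 0 0.14; 0.7 0 0 0 0.24; 0.7 0 0 0 0.24; 0.7 0 0 0 0.24; 0.7 0 0 0 0.24"}}

```text
t: 15.65
tool_pos: [0.5302, -0.0717, 0.3011]
orientation: [-3.14, -0.11, -0.0]
force: [0.3, 0.3, -3.4]
opening: 0.0439
gripper_force: 40.0
```

```bash
cat >> h.py <<'E'
def wells(im,m,roi,th,z=.075):
    u0,v0,u1,v1=roi;g=cv2.cvtColor(im,cv2.COLOR_BGR2GRAY)[v0:v1,u0:u1]
    n=4;g=cv2.resize(g,None,fx=n,fy=n,interpolation=cv2.INTER_LINEAR);out=[]
    cs,_=cv2.findContours((g<th).astype(np.uint8),cv2.RETR_LIST,cv2.CHAIN_APPROX_NONE)
    for c in cs:
        p=(c[:,0]+.5)/n-.5+[u0,v0];P=plane(m,p,z)[:,:2]*1000
        r=cv2.minAreaRect(P.astype(np.float32))
        if 45<min(r[1]) and max(r[1])<75: out.append((np.round(r[0],1),np.round(r[1],1),round(r[2],1)))
    return out
E
python3 - <<'E'
from h import *
im=cv2.imread("pics/w8.png");m=np.load("pics/w8.npy",allow_pickle=True).item()
for th in(110,140,170):print("w8",th,wells(im,m,(70,90,250,300),th))
s,m,im=shot("wrist","w9");print(s["t"],s["tool_pos"],heading(s))
P=proj(m,[[.4677,-.2,.075],[.545,-.195,.075],[.623,-.19,.075]]);print(P)
u,v=P.mean(0).astype(int)
for th in(110,140,170):print("w9",th,wells(im,m,(max(u-100,0),max(v-110,0),min(u+100,560),v+110),th))
m=robot.camera_model("top");im=cv2.imread("pics/top0.png")
for th in(110,140,170):print("top",th,wells(im,m,(330,170,390,285),th))
E
```

```text
w8 110 [(array([ 546.2, -192. ]), array([56.5, 57.2]), 3.2), (array([ 468. , -196.4]), array([57.5, 57.5]), 3.7)]
w8 140 [(array([ 546.3, -191.8]), array([58.2, 59. ]), 3.4), (array([ 468.3, -196.3]), array([58.7, 58.9]), 3.7)]
w8 170 [(array([ 546.2, -191.7]), array([59.9, 60.8]), 3.3), (array([ 468.3, -196.2]), array([60.2, 60.8]), 3.5)]
15.65 [ 0.53024553 -0.0717415   0.30114919] 0.07001531452388939
[[368.37281105 240.00340351]
 [374.6520582  182.04940292]
 [381.87509267 115.74509078]]
w9 110 [(array([ 467.9, -196.5]), array([56.8, 57.5]), 3.5), (array([ 546.1, -191.7]), array([56.6, 57.7]), 3.6), (array([ 624.1, -187.8]), array([57.1, 56.7]), 3.5)]
w9 140 [(array([ 468. , -196.5]), array([58.2, 59.2]), 4.0), (array([ 546.1, -191.7]), array([57.9, 59.1]), 3.6), (array([ 624.1, -187.7]), array([58.5, 58.1]), 3.7)]
w9 170 [(array([ 468.6, -196.5]), array([60.3, 60.8]), 4.5), (array([ 546. , -191.7]), array([59.6, 60.7]), 3.7), (array([ 624.2, -187.7]), array([59.5, 59.7]), 3.3)]
top 110 [(array([ 468.7, -198.9]), array([56.3, 55.5]), 4.2), (array([ 547.1, -193.8]), array([55.2, 55.6]), 3.1), (array([ 624.8, -189.3]), array([55.3, 55.7]), 3.6)]
top 140 [(array([ 468.7, -198.8]), array([57.9, 57.2]), 4.3), (array([ 547.1, -193.8]), array([56.7, 57. ]), 3.2), (array([ 624.8, -189.3]), array([56.9, 57.3]), 3.6)]
top 170 [(array([ 469.1, -198.8]), array([59. , 59.5]), 3.1), (array([ 546.8, -193.9]), array([59.2, 58.4]), 3.4), (array([ 624.4, -189.3]), array([59.2, 58.8]), 3.6)]
```

```bash
python3 - <<'E'
from h import *
for f,tp,h in(("w8",[.52994,-.07226,.30117],-3.0765),("w9",[.53025,-.07174,.30115],.0700)):
    im=cv2.imread(f"pics/{f}.png");m=np.load(f"pics/{f}.npy",allow_pickle=True).item()
    z=tp[2]-.142+.151;k=cv2.inRange(cv2.cvtColor(im,cv2.COLOR_BGR2HSV),(5,180,170),(20,255,255));k[:, :200]=0;k[:,360:]=0;k[:230]=0
    n,l,st,ce=cv2.connectedComponentsWithStats(k)
    idx=[i for i in range(1,n) if st[i,4]>100];print(f,len(idx),[st[i].tolist() for i in idx])
    # cap-top discs: use extreme left/right edges of whole set
    ys,xs=np.nonzero(np.isin(l,idx));print(xs.min(),xs.max(),ys.min(),ys.max())
    P=plane(m,ce[idx],z)[:,:2]-tp[:2];c,s_=np.cos(h),np.sin(h)
    print("tool frame x,y(mm):",np.round(1000*np.c_[P@[c,s_],P@[s_,-c]],1).tolist())
E
```

```text
w8 9 [[236, 256, 20, 20, 294], [264, 256, 20, 20, 298], [292, 256, 20, 19, 295], [237, 281, 20, 19, 275], [264, 281, 20, 19, 278], [291, 281, 20, 19, 276], [238, 305, 19, 17, 257], [264, 305, 20, 17, 256], [291, 305, 19, 17, 256]]
236 311 256 321
tool frame x,y(mm): [[14.1, -12.8], [14.1, 0.9], [14.1, 14.6], [0.3, -12.8], [0.3, 0.9], [0.3, 14.6], [-13.5, -12.8], [-13.4, 0.9], [-13.4, 14.6]]
w9 9 [[236, 256, 20, 20, 294], [264, 256, 20, 20, 299], [292, 256, 20, 19, 294], [237, 281, 20, 19, 278], [264, 281, 20, 19, 279], [291, 281, 20, 19, 276], [238, 305, 19, 17, 258], [264, 305, 20, 17, 258], [291, 305, 19, 17, 256]]
236 311 256 321
tool frame x,y(mm): [[15.5, -14.6], [15.5, -0.9], [15.6, 12.8], [1.7, -14.6], [1.8, -0.9], [1.7, 12.8], [-12.1, -14.6], [-12.0, -0.8], [-12.0, 12.9]]
```

```bash
python3 - <<'E'
from h import *
print(go([.5447,-.193,.14],.062))
E
```

```text
(array([  6. , 122. , 161.2]), np.float64(0.008))
```

>>> {"name": "arm_command", "arguments": {"increments": "0.7 2 40 0 0; 0.7 4 80 20 0; 0.7 6 122 60 0.008; 0.7 6 122 105 0.008; 0.7 6 122 145 0.008"}}

```text
t: 16.2
tool_pos: [0.5439, -0.1946, 0.1539]
orientation: [3.14, 0.092, -0.001]
force: [0.3, 0.0, -3.1]
opening: 0.0439
gripper_force: 40.0
```

>>> {"name": "arm_command", "arguments": {"increments": "0.7 0 0 16 0; 0.7 0 0 16 0; 0.7 0 0 16 0; 0.7 0 0 16 0; 0.7 0 0 16 0"}}

```text
t: 16.7
tool_pos: [0.5462, -0.1934, 0.1431]
orientation: [3.138, 0.095, 0.007]
force: [0.1, 0.0, -3.2]
opening: 0.0436
gripper_force: 40.0
```

```bash
python3 - <<'E'
from h import *
s=robot.read_state();print(s["t"],s["tool_pos"],s["force"],go([.5447,-.193,.129],.062,s))
E
```

```text
16.7 [ 0.5462355  -0.19342131  0.14307445] [ 6.53102247e-02  1.21997503e-03 -3.23859900e+00] (array([-1.6, -0.5, 14.1]), np.float64(-0.002))
```

>>> {"name": "arm_command", "arguments": {"increments": "0.7 -1.5 -0.5 8 0; 0.7 -1.5 -0.5 8 0; 0.7 -1.5 -0.5 12 0; 0.7 -1.5 -0.5 12 0; 0.7 -1.5 -0.5 12 0"}}

```text
t: 17.2
tool_pos: [0.5428, -0.1925, 0.1279]
orientation: [-3.14, -0.094, 0.001]
force: [-0.3, -0.2, -3.9]
opening: 0.0436
gripper_force: 40.0
```

>>> {"name": "arm_command", "arguments": {"increments": "0.7 0 0 0 0; 0.7 0 0 2 0; 0.7 0 0 4 0; 0.7 0 0 6 0; 0.7 0 0 6 0"}}

```text
t: 17.7
tool_pos: [0.5427, -0.1924, 0.1216]
orientation: [-3.14, -0.094, 0.001]
force: [-0.8, -0.6, -3.6]
opening: 0.0434
gripper_force: 40.0
```

>>> {"name": "arm_command", "arguments": {"increments": "0.7 0.5 0 3 0; 0.7 0.5 0 6 0; 0.7 0.5 0 8 0; 0.7 0.5 0 8 0; 0.7 0.5 0 8 0"}}

```text
t: 18.2
tool_pos: [0.5434, -0.1925, 0.1141]
orientation: [-3.14, -0.094, 0.0]
force: [0.5, -0.7, -3.1]
opening: 0.044
gripper_force: 40.0
```

>>> {"name": "arm_command", "arguments": {"increments": "0.7 0 0 3 0; 0.7 0 0 5 0; 0.7 0 0 7 0; 0.7 0 0 7 0; 0.7 0 0 7 0"}}

```text
t: 18.7
tool_pos: [0.5434, -0.1925, 0.107]
orientation: [-3.14, -0.094, 0.0]
force: [0.7, 0.3, -2.4]
opening: 0.0435
gripper_force: 40.0
```

>>> {"name": "arm_command", "arguments": {"increments": "0.7 0 0 1 0; 0.7 0 0 2 0; 0.7 0 0 3 0; 0.7 0 0 3 0; 0.7 0 0 3 0"}}

```text
t: 19.2
tool_pos: [0.5437, -0.1925, 0.1067]
orientation: [3.14, 0.094, 0.001]
force: [-9.0, 4.4, 17.1]
opening: 0.0436
gripper_force: 40.0
```

Block A went home (TCP z 0.1067, 17 N at the bottom). I release it and go for block B.

>>> {"name": "arm_command", "arguments": {"increments": "0.05 0 0 -2 0; 0.05 0 0 -2 0; 0.05 0 0 -2 0; 0.05 0 0 -40 0; 0.05 0 0 -85 0"}}

```text
t: 19.7
tool_pos: [0.5416, -0.1917, 0.187]
orientation: [-3.137, -0.094, 0.009]
force: [0.8, -0.1, 0.9]
opening: 0.0791
gripper_force: 0.0
```

>>> {"name": "arm_command", "arguments": {"increments": "0.1 0 0 -35 0; 0.2 0 0 -70 0; 0.3 0 0 -70 0; 0.35 0 0 -70 0; 0.35 0 0 -70 0"}}

```text
t: 20.2
tool_pos: [0.5428, -0.1922, 0.2573]
orientation: [-3.139, -0.094, 0.004]
force: [0.9, -0.6, -0.5]
opening: 0.0614
gripper_force: 0.0
```

```bash
python3 - <<'E'
from h import *
s,m,im=shot("wrist","w10");print(s["t"],s["tool_pos"])
print(go([.5565,.1272,.2],-.04))
ks=blobs(im,(5,150,120),(22,255,255),(150,180,400,330),30)
P=[plane(m,b[0],.116)[0] for b in ks];print(len(ks),np.mean(P,0),np.ptp(P,0))
E
```

```text
20.2 [ 0.54283093 -0.19223547  0.25728636]
(array([  33. , -317.9,   57.3]), np.float64(0.1))
12 [ 0.51587688 -0.20219586  0.116     ] [0.14707996 0.15996045 0.        ]
```

>>> {"name": "arm_command", "arguments": {"increments": "0.35 5 -48 0 0; 0.35 10 -96 0 0; 0.35 15 -144 0 0; 0.35 20 -192 0 0; 0.35 25 -240 0 0"}}

```text
t: 20.75
tool_pos: [0.5531, 0.0504, 0.2572]
orientation: [-3.14, -0.093, 0.004]
force: [0.8, 0.4, -0.2]
opening: 0.0601
gripper_force: 0.0
```

>>> {"name": "arm_command", "arguments": {"increments": "0.35 4 -40 10 0.05; 0.35 8 -78 30 0.1; 0.35 8 -78 57 0.1; 0.35 8 -78 57 0.1; 0.35 8 -78 57 0.1"}}

```text
t: 21.25
tool_pos: [0.5563, 0.1265, 0.2007]
orientation: [3.14, -0.063, -0.006]
force: [0.0, -0.1, 0.5]
opening: 0.0607
gripper_force: 0.0
```

```bash
python3 - <<'E'
from h import *
s,m,im=shot("wrist","w11");print(s["t"],s["tool_pos"])
print(go([.5565,.1272,.142],-.04,s))
ks=blobs(im,(5,150,120),(22,255,255),(150,180,400,400),30)
for b in ks:print(np.round(b[0],1),b[1],b[2],plane(m,b[0],.151)[0])
E
```

```text
21.25 [0.55634441 0.1264767  0.20070118]
(array([ 0.3, -0.8, 58.7]), np.float64(0.0))
[253.8 225.4] 175 [247 218  15  16] [0.57098637 0.1401102  0.151     ]
[274.  225.2] 176 [267 218  15  16] [0.57057028 0.12647037 0.151     ]
[294.1 225. ] 177 [287 218  15  15] [0.5701742  0.11296201 0.151     ]
[254.5 243.8] 169 [248 237  14  15] [0.55746789 0.14043028 0.151     ]
[274.1 243.9] 175 [267 237  15  16] [0.55689082 0.12694466 0.151     ]
[293.8 243.6] 176 [287 236  15  17] [0.55657918 0.11340445 0.151     ]
[254.8 261.6] 165 [248 254  14  16] [0.54395035 0.14098577 0.151     ]
[274.2 261.4] 167 [268 254  14  15] [0.54356971 0.12736686 0.151     ]
[293.5 261.3] 168 [287 254  14  15] [0.54310997 0.11385538 0.151     ]
[398.3 350.4] 71 [395 327   5  43] [0.46287122 0.03383578 0.151     ]
[234.2 382.5] 158 [225 373  17  20] [0.43595669 0.16405513 0.151     ]
[251.4 385. ] 282 [239 376  26  17] [0.43279887 0.15026414 0.151     ]
```

>>> {"name": "arm_command", "arguments": {"increments": "0.35 0 0 25 0; 0.35 0 0 45 0; 0.35 0 0 59 0; 0.35 0 0 59 0; 0.35 0 0 59 0"}}

```text
t: 21.8
tool_pos: [0.558, 0.1265, 0.1442]
orientation: [-3.141, 0.064, -0.001]
force: [-0.2, -0.1, 1.2]
opening: 0.0608
gripper_force: 0.0
```

>>> {"name": "arm_command", "arguments": {"increments": "0.7 0 0 0 0; 0.7 0 0 0 0; 0.7 0 0 0 0; 0.7 0 0 0 0; 0.7 0 0 0 0"}}

```text
t: 22.3
tool_pos: [0.5581, 0.1268, 0.1443]
orientation: [3.141, -0.063, 0.003]
force: [-0.3, -2.0, 5.7]
opening: 0.0436
gripper_force: 40.0
```

>>> {"name": "arm_command", "arguments": {"increments": "0.7 0 0 -20 0; 0.7 0 0 -60 0; 0.7 0 0 -100 0; 0.7 0 0 -100 0; 0.7 0 0 -100 0"}}

```text
t: 22.8
tool_pos: [0.5578, 0.1271, 0.2435]
orientation: [-3.141, 0.063, -0.002]
force: [0.1, -0.2, -4.8]
opening: 0.0437
gripper_force: 40.0
```

```bash
python3 - <<'E'
from h import *
s,m,im=shot("wrist","w12");tp=s["tool_pos"];h=heading(s);print(s["t"],tp,h,s["force"],s["opening"])
z=tp[2]+.009
ks=[b[0] for b in blobs(im,(5,180,170),(20,255,255),(200,230,360,345),100)]
P=plane(m,ks,z)[:,:2]-tp[:2];c,q=np.cos(h),np.sin(h);print(len(ks),np.mean(1000*np.c_[P@[c,q],P@[q,-c]],0))
print(go([.4666,-.1972,.24],.062,s))
E
```

```text
22.8 [0.55776203 0.12705135 0.24349085] -0.040081182030660474 [ 0.05824751 -0.23541955 -4.76054032] 0.043749698080062786
9 [-0.36272827 -0.94509364]
(array([-78.1, 327.6,   3.3]), np.float64(-0.102))
```

>>> {"name": "arm_command", "arguments": {"increments": "0.7 -11 47 0 0; 0.7 -22 94 0 0; 0.7 -33 141 0 0; 0.7 -44 188 0 0; 0.7 -55 235 0 0"}}

```text
t: 23.35
tool_pos: [0.4908, -0.1068, 0.2401]
orientation: [-3.14, 0.062, 0.007]
force: [1.0, -0.2, -3.4]
opening: 0.0437
gripper_force: 40.0
```

>>> {"name": "arm_command", "arguments": {"increments": "0.7 -11 47 0 -0.05; 0.7 -20.8 92.6 20 -0.1; 0.7 -20.8 92.6 60 -0.102; 0.7 -20.8 92.6 85 -0.102; 0.7 -20.8 92.6 96 -0.102"}}

```text
t: 23.85
tool_pos: [0.4649, -0.196, 0.1412]
orientation: [-3.135, -0.095, 0.013]
force: [0.2, -0.1, -4.1]
opening: 0.0436
gripper_force: 40.0
```

>>> {"name": "arm_command", "arguments": {"increments": "0.7 0 0 0 0; 0.7 0 0 0 0; 0.7 0 0 0 0; 0.7 0 0 0 0"}}

```text
t: 24.25
tool_pos: [0.4696, -0.1976, 0.1488]
orientation: [3.139, 0.098, 0.004]
force: [0.4, 0.9, -3.2]
opening: 0.0438
gripper_force: 40.0
```

```bash
python3 - <<'E'
from h import *
s=robot.read_state();print(s["t"],s["tool_pos"],s["force"],go([.4689,-.1971,.125],.062,s))
E
```

```text
24.25 [ 0.46961704 -0.1975951   0.14879135] [ 0.39544889  0.87200124 -3.22003608] (array([-0.7, -0.6, 23.8]), np.float64(0.0))
```

>>> {"name": "arm_command", "arguments": {"increments": "0.7 -0.7 -0.5 6 0; 0.7 -0.7 -0.5 12 0; 0.7 -0.7 -0.5 17 0; 0.7 -0.7 -0.5 17 0; 0.7 -0.7 -0.5 17 0"}}

```text
t: 24.75
tool_pos: [0.4676, -0.1968, 0.1298]
orientation: [-3.14, -0.097, 0.001]
force: [-0.3, -0.2, -3.0]
opening: 0.0435
gripper_force: 40.0
```

>>> {"name": "arm_command", "arguments": {"increments": "0.7 0 0 2 0; 0.7 0 0 4 0; 0.7 0 0 6 0; 0.7 0 0 8 0; 0.7 0 0 8 0"}}

```text
t: 25.25
tool_pos: [0.468, -0.1969, 0.1219]
orientation: [3.14, 0.097, 0.001]
force: [4.0, -0.4, -5.4]
opening: 0.0434
gripper_force: 40.0
```

>>> {"name": "arm_command", "arguments": {"increments": "0.7 0.8 0 2 0; 0.7 0.8 0 4 0; 0.7 0.8 0 6 0; 0.7 0.8 0 8 0; 0.7 0.8 0 8 0"}}

```text
t: 25.75
tool_pos: [0.4683, -0.1968, 0.1136]
orientation: [-3.14, -0.097, 0.001]
force: [0.2, 0.0, -3.3]
opening: 0.0435
gripper_force: 40.0
```

>>> {"name": "arm_command", "arguments": {"increments": "0.7 0 0 2 0; 0.7 0 0 4 0; 0.7 0 0 6 0; 0.7 0 0 7 0; 0.7 0 0 7 0"}}

```text
t: 26.25
tool_pos: [0.4687, -0.197, 0.1093]
orientation: [3.14, 0.097, -0.0]
force: [-9.8, 5.8, 17.7]
opening: 0.0441
gripper_force: 40.0
```

Block B is home too (17.7 N at the bottom). I release it and go to look at the fresh block.

>>> {"name": "arm_command", "arguments": {"increments": "0.05 0 0 -2 0; 0.05 0 0 -2 0; 0.05 0 0 -2 0; 0.05 0 0 -40 0; 0.05 0 0 -85 0"}}

```text
t: 26.75
tool_pos: [0.4669, -0.196, 0.1904]
orientation: [-3.137, -0.097, 0.008]
force: [0.3, 0.0, 1.2]
opening: 0.0787
gripper_force: 0.0
```

>>> {"name": "arm_command", "arguments": {"increments": "0 0 20 -40 0; 0 0 65 -65 0; 0 0 110 -75 0; 0 0 155 -75 0; 0 0 200 -75 0"}}

```text
t: 27.25
tool_pos: [0.4812, -0.3986, 0.2678]
orientation: [3.139, 0.097, 0.002]
force: [1.0, -0.6, 0.0]
opening: 0.0927
gripper_force: 0.0
```

>>> {"name": "arm_command", "arguments": {"increments": "0 0 0 0 0; 0 0 0 0 0; 0 0 0 0 0"}}

```text
t: 27.55
tool_pos: [0.481, -0.3957, 0.2669]
orientation: [-3.139, -0.098, 0.0]
force: [-0.2, 0.1, 0.1]
opening: 0.0928
gripper_force: 0.0
```

```bash
python3 - <<'E'
from h import *
s,m,im=shot("wrist","w13");print(s["t"],s["tool_pos"],heading(s))
print(proj(m,[[.465,-.418,.061]]))
ks=blobs(im,(45,120,60),(75,255,255),(0,0,560,330),20)
for b in ks:print(np.round(b[0],1),b[1],b[2],np.round(plane(m,b[0],.061)[0],4))
t=robot.read_camera("top");mt=robot.camera_model("top");cv2.imwrite("pics/top1.png",t)
print("top")
for b in blobs(t,(45,120,60),(75,255,255),(415,230,470,275),3):print(np.round(b[0],1),b[1],np.round(plane(mt,b[0],.061)[0],4))
v=np.hstack([cv2.resize(im,(560,420)),cv2.resize(t[170:280,320:400],(240,330)).copy()] if 0 else [im]);cv2.imwrite("pics/w13v.png",v)
E
```

```text
27.55 [ 0.48104874 -0.39570029  0.2668822 ] 0.062174808138871634
[[292.2020301  204.89501242]]
[264.  156.4] 41 [261 153   7   8] [ 0.5203 -0.3813  0.061 ]
[275.7 158. ] 45 [272 155   8   7] [ 0.5194 -0.3947  0.061 ]
[287.4 159.2] 48 [284 156   8   8] [ 0.5188 -0.4081  0.061 ]
[262.7 168.2] 40 [260 165   7   8] [ 0.5068 -0.3806  0.061 ]
[274.5 169.6] 43 [271 166   8   8] [ 0.506  -0.3942  0.061 ]
[286. 171.] 45 [283 168   7   7] [ 0.5052 -0.4075  0.061 ]
[261.4 179.9] 40 [258 177   8   7] [ 0.493  -0.3798  0.061 ]
[273.1 181.1] 39 [270 178   7   7] [ 0.4924 -0.3935  0.061 ]
[284.7 182.2] 38 [282 179   7   7] [ 0.492 -0.407  0.061]
[134.4 252.6] 56 [130 249   9   8] [ 0.3901 -0.2248  0.061 ]
[256.9 283.5] 2916 [212 260  91  56] [ 0.3557 -0.3808  0.061 ]
top
[424.  231.7] 7 [ 0.5205 -0.3827  0.061 ]
[428.5 232. ] 8 [ 0.5202 -0.396   0.061 ]
[432.5 232.5] 4 [ 0.5192 -0.4078  0.061 ]
[423.7 236. ] 7 [ 0.5076 -0.3813  0.061 ]
[428.2 236.6] 5 [ 0.5063 -0.3945  0.061 ]
[432.5 237. ] 6 [ 0.5057 -0.4072  0.061 ]
[426.4 240.9] 16 [ 0.4933 -0.3887  0.061 ]
[433.3 241.6] 7 [ 0.4921 -0.409   0.061 ]
```

View pics/w13v.png

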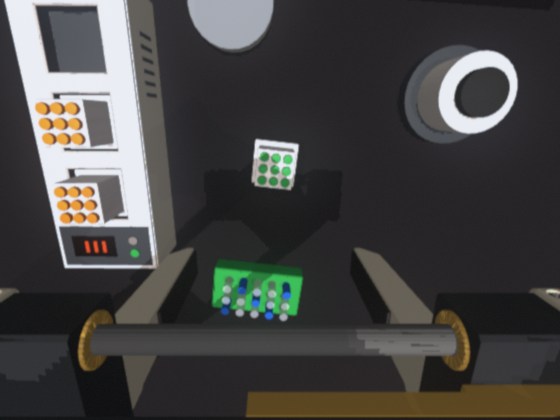

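The green-capped block has been knocked and now stands at pixel (274,170); both views agree on height and place. Both orange blocks sit in their wells at (60,123) and (76,205). The green thing at (257,290) is the rack.

```bash
python3 - <<'E'
from h import *
print(go([.5047,-.395,.12],-.055))
E
```

```text
(array([ 23.3,   1.1, 147.6]), np.float64(0.118))
```

>>> {"name": "arm_command", "arguments": {"increments": "0.1 23 1 40 0.118; 0.1 23 1 80 0.118; 0.1 23 1 120 0.118; 0.1 23 1 140 0.118; 0.1 23 1 140 0.118"}}

```text
t: 28.15
tool_pos: [0.5023, -0.393, 0.123]
orientation: [-3.136, 0.086, 0.008]
force: [-0.2, -0.3, -0.0]
opening: 0.0839
gripper_force: 0.0
```

>>> {"name": "arm_command", "arguments": {"increments": "0.1 0 0 0 0; 0.1 0 0 0 0; 0.1 0 0 0 0"}}

```text
t: 28.45
tool_pos: [0.5052, -0.3969, 0.1299]
orientation: [3.138, -0.088, 0.005]
force: [-0.4, 0.3, -0.0]
opening: 0.0836
gripper_force: 0.0
```

```bash
python3 - <<'E'
from h import *
s,m,im=shot("wrist","w14");print(s["t"],s["tool_pos"],heading(s))
ks=[b[0] for b in blobs(im,(45,120,60),(75,255,255),(180,100,380,330),60)]
P=plane(m,ks,.061);print(len(P),P.mean(0)); r=cv2.minAreaRect((P[:,:2]*1000).astype(np.float32));print(r)
print(go([P.mean(0)[0]-.001,P.mean(0)[1]-.0008,.052],-.055,s))
E
```

```text
28.45 [ 0.50515375 -0.39693389  0.12986491] -0.055962925346699464
9 [ 0.50600678 -0.39409269  0.061     ]
((505.9775390625, -394.0945739746094), (27.193986892700195, 27.68840789794922), 87.30010223388672)
(array([-0.5, -2.2, 77.9]), np.float64(-0.001))
```

>>> {"name": "arm_command", "arguments": {"increments": "0.1 0 -2 40 -0.006; 0.1 0 -2 65 -0.006; 0.1 0 -2 76 -0.006; 0.1 0 -2 76 -0.006; 0.1 0 -2 76 -0.006"}}

```text
t: 29.0
tool_pos: [0.5048, -0.3948, 0.0527]
orientation: [3.139, -0.079, 0.002]
force: [1.4, -1.4, 0.1]
opening: 0.0838
gripper_force: 0.0
```

>>> {"name": "arm_command", "arguments": {"increments": "0.7 0 0 0 0; 0.7 0 0 0 0; 0.7 0 0 0 0; 0.7 0 0 0 0; 0.7 0 0 0 0"}}

```text
t: 29.5
tool_pos: [0.5042, -0.3942, 0.0513]
orientation: [3.14, -0.079, 0.0]
force: [0.6, 0.4, -0.3]
opening: 0.0484
gripper_force: 0.0
```

>>> {"name": "arm_command", "arguments": {"increments": "0.7 0 0 0 0; 0.7 0 0 0 0; 0.7 0 0 0 0"}}

```text
t: 29.8
tool_pos: [0.5041, -0.3942, 0.0513]
orientation: [3.14, -0.079, 0.0]
force: [0.7, 0.2, 1.7]
opening: 0.0437
gripper_force: 40.0
```

>>> {"name": "arm_command", "arguments": {"increments": "0.7 0 0 -20 0; 0.7 0 0 -65 0; 0.7 0 0 -110 0; 0.7 0 0 -155 0; 0.7 0 0 -200 0"}}

```text
t: 30.3
tool_pos: [0.5036, -0.3935, 0.2519]
orientation: [-3.139, 0.079, 0.002]
force: [1.0, -0.2, -3.4]
opening: 0.0435
gripper_force: 40.0
```

>>> {"name": "arm_command", "arguments": {"increments": "0.7 0 0 -5 0; 0.7 0 0 -5 0; 0.7 0 0 -5 0"}}

```text
t: 30.6
tool_pos: [0.5032, -0.3933, 0.2531]
orientation: [-3.138, 0.079, 0.005]
force: [0.4, 0.8, -4.5]
opening: 0.0436
gripper_force: 40.0
```

```bash
python3 - <<'E'
from h import *
s,m,im=shot("wrist","w15");tp=s["tool_pos"];h=heading(s);print(s["t"],tp,h,s["force"],s["opening"])
z=tp[2]+.061-.0513
ks=[b[0] for b in blobs(im,(45,120,60),(75,255,255),(200,230,360,345),100)]
P=plane(m,ks,z)[:,:2]-tp[:2];c,q=np.cos(h),np.sin(h);print(len(ks),np.mean(1000*np.c_[P@[c,q],P@[q,-c]],0))
print(go([.5566,.2048,.26],-.04,s))
E
```

```text
30.6 [ 0.50320888 -0.39326992  0.25305491] -0.05020366628707713 [ 0.3559533   0.78770143 -4.53021779] 0.043637880567121826
3 [ 2.02678102 -0.92460289]
(array([  23.3, -600. ,   -5.4]), np.float64(-0.01))
```

>>> {"name": "arm_command", "arguments": {"increments": "0.7 2 -48 -2 0; 0.7 4 -96 -5 0; 0.7 6 -144 -5 0; 0.7 8 -192 -5 0; 0.7 10 -240 -5 0"}}

```text
t: 31.15
tool_pos: [0.5247, -0.1526, 0.258]
orientation: [-3.139, 0.079, 0.007]
force: [1.0, 0.7, -2.6]
opening: 0.0439
gripper_force: 40.0
```

>>> {"name": "arm_command", "arguments": {"increments": "0.7 2 -48 0 0; 0.7 4 -96 0 0; 0.7 6 -144 0 0; 0.7 8 -192 0 0; 0.7 10 -240 0 0"}}

```text
t: 31.65
tool_pos: [0.5467, 0.0862, 0.2582]
orientation: [3.14, -0.079, -0.007]
force: [0.5, -0.9, -3.3]
opening: 0.0437
gripper_force: 40.0
```

>>> {"name": "arm_command", "arguments": {"increments": "0.7 0 -40 0 0; 0.7 0 -80 0 -0.01; 0.7 0 -120 0 -0.01; 0.7 0 -120 0 -0.01; 0.7 0 -120 0 -0.01"}}

```text
t: 32.15
tool_pos: [0.5528, 0.2047, 0.2581]
orientation: [3.139, -0.06, -0.007]
force: [-0.2, 0.6, -4.0]
opening: 0.0441
gripper_force: 40.0
```

```bash
python3 - <<'E'
from h import *
s,m,im=shot("wrist","w16");print(s["t"],s["tool_pos"],heading(s))
print(go([.5535,.2048,.143],-.04,s))
E
```

```text
32.15 [0.55281547 0.20470454 0.25814087] -0.03800456460370835
(array([  1.2,  -0.3, 115.1]), np.float64(0.002))
```

>>> {"name": "arm_command", "arguments": {"increments": "0.7 0.5 0 40 0; 0.7 0.5 0 75 0; 0.7 0.5 0 95 0; 0.7 0.5 0 105 0; 0.7 0.5 0 105 0"}}

```text
t: 32.7
tool_pos: [0.5535, 0.2026, 0.154]
orientation: [3.14, -0.065, -0.006]
force: [0.8, 0.6, -2.8]
opening: 0.0434
gripper_force: 40.0
```

>>> {"name": "arm_command", "arguments": {"increments": "0.7 0 0 2 0; 0.7 0 0 4 0; 0.7 0 0 6 0; 0.7 0 0 6 0; 0.7 0 0 6 0"}}

```text
t: 33.2
tool_pos: [0.5548, 0.2042, 0.1505]
orientation: [-3.141, 0.063, -0.001]
force: [-0.1, 0.7, -2.8]
opening: 0.0439
gripper_force: 40.0
```

>>> {"name": "arm_command", "arguments": {"increments": "0.7 0 0 2 0; 0.7 0 0 4 0; 0.7 0 0 4 0; 0.7 0 0 4 0"}}

```text
t: 33.6
tool_pos: [0.5545, 0.2041, 0.1459]
orientation: [3.141, -0.063, -0.001]
force: [0.7, 0.8, -2.9]
opening: 0.0436
gripper_force: 40.0
```

>>> {"name": "arm_command", "arguments": {"increments": "0.7 0 0 1.5 0; 0.7 0 0 3 0; 0.7 0 0 4.5 0; 0.7 0 0 5 0; 0.7 0 0 5 0"}}

```text
t: 34.1
tool_pos: [0.5547, 0.2041, 0.1412]
orientation: [3.141, -0.063, 0.0]
force: [-1.1, -1.3, -2.1]
opening: 0.0436
gripper_force: 40.0
```

>>> {"name": "arm_command", "arguments": {"increments": "0.7 0 0 1 0; 0.7 0 0 1 0; 0.35 0 0 1 0; 0.35 0 0 1 0; 0.35 0 0 1 0"}}

```text
t: 34.6
tool_pos: [0.5549, 0.2042, 0.1402]
orientation: [-3.141, 0.063, -0.001]
force: [0.6, 1.4, 0.5]
opening: 0.0593
gripper_force: 0.0
```

>>> {"name": "arm_command", "arguments": {"increments": "0.35 0 0 -20 0; 0.35 0 0 -50 0; 0.45 -20 0 -75 0; 0.5 -50 0 -75 0; 0.5 -84 0 -75 0"}}

```text
t: 35.1
tool_pos: [0.471, 0.2076, 0.2164]
orientation: [-3.14, 0.064, -0.004]
force: [-0.0, -0.8, 0.2]
opening: 0.0472
gripper_force: 0.0
```

>>> {"name": "arm_command", "arguments": {"increments": "0.5 0 0 0 0; 0.5 0 0 0 0; 0.5 0 0 0 0"}}

```text
t: 35.4
tool_pos: [0.4715, 0.2076, 0.2155]
orientation: [-3.141, 0.063, -0.002]
force: [-0.5, -0.1, -0.8]
opening: 0.0468
gripper_force: 0.0
```

```bash
python3 - <<'E'
from h import *
s,m,im=shot("wrist","w17");print(s["t"],s["tool_pos"],heading(s))
print(go([.4699,.2074,.1445],-.04,s))
ks=blobs(im,(45,120,60),(75,255,255),(150,50,400,330),40)
P=plane(m,[b[0] for b in ks],.151);print(len(P),P.mean(0),cv2.minAreaRect((P[:,:2]*1000).astype(np.float32)))
for b in blobs(im,(0,150,70),(5,255,255),(180,150,380,330),40):print(b,plane(m,b[0],.151))
E
```

```text
35.4 [0.47154528 0.2075576  0.21547946] -0.04030941089779486
(array([-1.7,  0.2, 71. ]), np.float64(-0.0))
9 [0.55654428 0.20504027 0.151     ] ((556.5504760742188, 205.06004333496094), (27.20650863647461, 27.25908660888672), 87.77497863769531)
(array([273.95367847, 234.35149864]), np.int32(367), array([266, 223,  17,  23])) [[0.47343585 0.20811446 0.151     ]]
```

>>> {"name": "arm_command", "arguments": {"increments": "0.5 -1.5 0 30 0; 0.5 -1.5 0 60 0; 0.5 -1.5 0 71 0; 0.5 -1.5 0 71 0; 0.5 -1.5 0 71 0"}}

```text
t: 35.95
tool_pos: [0.47, 0.2076, 0.1449]
orientation: [-3.141, 0.064, -0.001]
force: [-0.4, 0.1, 0.1]
opening: 0.0464
gripper_force: 0.0
```

>>> {"name": "arm_command", "arguments": {"increments": "1 0 0 0 0; 1 0 0 0 0; 1 0 0 0 0; 1 0 0 0 0; 1 0 0 0 0"}}

```text
t: 36.45
tool_pos: [0.4693, 0.2073, 0.1444]
orientation: [3.14, -0.063, 0.0]
force: [0.3, -0.7, 0.7]
opening: 0.0138
gripper_force: 40.0
```

>>> {"name": "arm_command", "arguments": {"increments": "1 6 0 0 0; 1 13 0 0 0; 1 20 0 0 0; 1 27 0 0 0; 1 32 0 0 0"}}

```text
t: 36.95
tool_pos: [0.5011, 0.2063, 0.1444]
orientation: [3.141, -0.063, -0.001]
force: [-5.3, -1.4, 6.2]
opening: 0.0139
gripper_force: 40.0
```

>>> {"name": "arm_command", "arguments": {"increments": "1 2 0 0 0; 1 4 0 0 0; 1 6 0 0 0; 1 8 0 0 0; 1 8 0 0 0"}}

```text
t: 37.45
tool_pos: [0.509, 0.206, 0.1444]
orientation: [3.141, -0.063, -0.001]
force: [-3.9, -0.9, 5.0]
opening: 0.0139
gripper_force: 40.0
```

>>> {"name": "arm_command", "arguments": {"increments": "1 1 0 0 0; 1 2 0 0 0; 1 3 0 0 0; 1 3 0 0 0; 1 3 0 0 0"}}

```text
t: 37.95
tool_pos: [0.511, 0.2059, 0.1444]
orientation: [3.141, -0.062, -0.004]
force: [-9.9, -1.9, 9.0]
opening: 0.0137
gripper_force: 40.0
```

>>> {"name": "arm_command", "arguments": {"increments": "1 1 0 0 0; 1 2 0 0 0; 1 2 0 0 0; 1 2 0 0 0; 1 2 0 0 0"}}

```text
t: 38.45
tool_pos: [0.5113, 0.2059, 0.1444]
orientation: [3.14, -0.062, -0.01]
force: [-19.6, -2.7, 15.3]
opening: 0.0139
gripper_force: 40.0
```

>>> {"name": "arm_command", "arguments": {"increments": "1 1 0 0 0; 1 1 0 0 0; 1 1 0 0 0; 0.5 1 0 0 0; 0.5 1 0 0 0"}}

```text
t: 38.95
tool_pos: [0.5154, 0.2058, 0.1441]
orientation: [-3.141, 0.063, -0.001]
force: [-0.4, -0.4, -0.9]
opening: 0.0252
gripper_force: 0.0
```

>>> {"name": "arm_command", "arguments": {"increments": "0.5 0 0 0 0; 0.5 0 0 0 0; 0.5 0 0 -40 0; 0.5 0 0 -80 0; 0.5 0 0 -110 0"}}

```text
t: 39.45
tool_pos: [0.5158, 0.2058, 0.2566]
orientation: [-3.14, 0.063, -0.003]
force: [0.7, -0.0, 0.1]
opening: 0.0461
gripper_force: 0.0
```

>>> {"name": "arm_command", "arguments": {"increments": "0.5 -25 0 0 0; 0.5 -50 0 0 0; 0.5 -80 0 0 0; 0.5 -80 0 0 0; 0.5 -80 0 0 0"}}

```text
t: 39.95
tool_pos: [0.4354, 0.209, 0.2544]
orientation: [-3.141, 0.062, -0.002]
force: [0.0, -0.8, 0.9]
opening: 0.0465
gripper_force: 0.0
```

```bash
python3 - <<'E'
from h import *
s,m,im=shot("wrist","w18");print(s["t"],s["tool_pos"],heading(s))
ks=blobs(im,(45,120,60),(75,255,255),(150,0,400,330),25)
for b in ks:print(np.round(b[0],1),b[1],np.round(plane(m,b[0],.151)[0],4))
for b in blobs(im,(0,150,70),(5,255,255),(180,100,380,330),40):print(b,plane(m,b[0],.151))
c=im[60:300,120:440];cv2.imwrite("pics/w18v.png",cv2.resize(c,None,fx=2.4,fy=2.4,interpolation=cv2.INTER_CUBIC))
print(go([.4845,.0492,.2],.71,s))
E
```

```text
39.95 [0.4353768  0.20903143 0.25440641] -0.03973004442513827
[254.5  38.7] 160 [0.5735 0.2183 0.151 ]
[273.2  38.5] 159 [0.5731 0.2048 0.151 ]
[292.1  38.4] 161 [0.5727 0.1912 0.151 ]
[255.   59.5] 145 [0.56   0.2187 0.151 ]
[273.5  59.4] 143 [0.5595 0.2052 0.151 ]
[291.9  59.3] 147 [0.559  0.1916 0.151 ]
[255.5  79.5] 131 [0.5464 0.2192 0.151 ]
[273.5  79.3] 131 [0.546  0.2057 0.151 ]
[291.7  79.3] 131 [0.5455 0.1921 0.151 ]
(array([273.54054054, 124.2972973 ]), np.int32(333), array([266, 114,  16,  22])) [[0.51369972 0.20692962 0.151     ]]
(array([ 55.4, 157.8,  54.4]), np.float64(-0.75))
```

View pics/w18v.png

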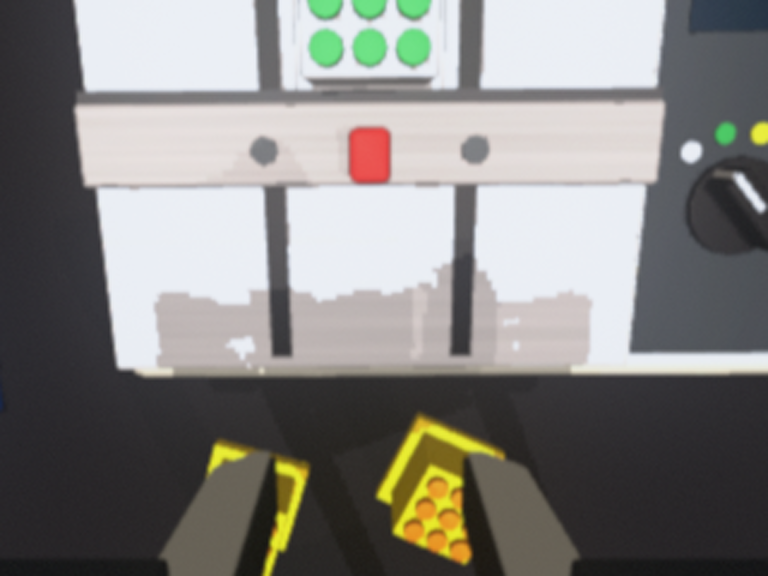

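The jaw is closed on the block: handle at (370,155), block square behind it. The knob is cut off at the crop's edge, so I check its pointer by numbers.

```bash
python3 - <<'E'
from h import *
for f in("w4","w18"):
    im=cv2.imread(f"pics/{f}.png");m=np.load(f"pics/{f}.npy",allow_pickle=True).item()
    p=proj(m,[[.4845,.0492,.098]])[0];u,v=p.astype(int);print(f,p)
    for b in blobs(im,(0,0,150),(180,70,255),(max(u-45,0),max(v-45,0),min(u+45,560),v+45),4):
        print(np.round(b[0],1),b[1],b[2],np.round((plane(m,b[0],.098)[0]-[.4845,.0492,.098])*1000,1))
    for lo,hi in(((45,100,60),(75,255,255)),((22,120,100),(35,255,255))):
        for b in blobs(im,lo,hi,(max(u-45,0),max(v-45,0),min(u+45,560),v+45),4):print("dot",b[0],np.round((plane(m,b[0],.072)[0]-[.4845,.0492,.072])*1000,1))
E
```

```text
w4 [ 78.20393527 196.0164066 ]
[ 52.8 194.9] 496 [ 40 151  27  90] [ -1.7 -20.2   0. ]
[ 87.6 205.3] 103 [ 78 197  21  17] [8.  5.9 0. ]
[120.8 212.5] 30 [119 208   4  10] [15.2 31.7  0. ]
dot [110.125  220.5125] [30.4  6.4  0. ]
dot [ 93.325  220.5875] [29.9 -9.   0. ]
w18 [437.62969282 147.34291718]
[393.4 115.5] 120 [392 102   5  34] [31.2 45.1  0. ]
[462.8 145.8] 460 [453 102  21  90] [  0.5 -24.1   0. ]
[407.6 122.8] 69 [403 118  10  10] [24.  31.1  0. ]
[431.8 139.7] 78 [426 132  13  16] [7.5 6.5 0. ]
dot [421.90909091 115.1969697 ] [29.9  6.3  0. ]
dot [436.86956522 115.13043478] [29.4 -8.9  0. ]
```

The pointer stripe lies 39 degrees from the knob centre, so it is still on white. Now I start the shaker.

>>> {"name": "arm_command", "arguments": {"increments": "0.5 11 32 0 -0.145; 0.5 22 64 0 -0.29; 0.5 33 96 10 -0.435; 0.5 44 128 30 -0.58; 0.5 55.4 157.8 54 -0.73"}}

```text
t: 40.5
tool_pos: [0.4862, 0.0471, 0.2006]
orientation: [2.953, 1.07, 0.004]
force: [0.5, -0.1, 0.0]
opening: 0.0465
gripper_force: 0.0
```

>>> {"name": "arm_command", "arguments": {"increments": "0.5 0 0 0 -0.02; 0.5 0 0 0 -0.02; 0.5 0 0 0 -0.02; 0.5 0 0 0 -0.02"}}

```text
t: 40.9
tool_pos: [0.485, 0.0499, 0.2013]
orientation: [2.946, 1.091, 0.003]
force: [-0.6, -0.9, 0.6]
opening: 0.0465
gripper_force: 0.0
```

```bash
python3 - <<'E'
from h import *
s=robot.read_state();print(s["t"],s["tool_pos"],heading(s),go([.4845,.0492,.1065],.71,s))
E
```

```text
40.9 [0.48495316 0.04992771 0.2013012 ] 0.7092621333335153 (array([-1. ,  0.2, 94.8]), np.float64(-0.001))
```

>>> {"name": "arm_command", "arguments": {"increments": "0.5 -1 0 40 0; 0.5 -1 0 75 0; 0.5 -1 0 94 0; 0.5 -1 0 94 0; 0.5 -1 0 94 0"}}

```text
t: 41.4
tool_pos: [0.484, 0.049, 0.1072]
orientation: [2.945, 1.092, 0.001]
force: [0.4, -0.2, -0.1]
opening: 0.0466
gripper_force: 0.0
```

>>> {"name": "arm_command", "arguments": {"increments": "1 0 0 0 0; 1 0 0 0 0; 1 0 0 0 0; 1 0 0 0 0; 1 0 0 0 0", "grip_force": 30}}

```text
t: 41.9
tool_pos: [0.4835, 0.0486, 0.1065]
orientation: [-2.945, -1.091, -0.0]
force: [-3.6, 5.1, 10.9]
opening: 0.0113
gripper_force: 30.1
```

>>> {"name": "arm_command", "arguments": {"increments": "1 0 0 0 0.12; 1 0 0 0 0.25; 1 0 0 0 0.38; 1 0 0 0 0.5; 1 0 0 0 0.5"}}

```text
t: 42.4
tool_pos: [0.4835, 0.0487, 0.1065]
orientation: [-3.124, -0.326, 0.0]
force: [-2.5, 2.2, 5.7]
opening: 0.0115
gripper_force: 30.0
```

>>> {"name": "arm_command", "arguments": {"increments": "1 0 0 0 0; 0.5 0 0 0 0; 0.5 0 0 0 0; 0.5 0 0 0 0; 0.5 0 0 -30 0"}}

```text
t: 42.9
tool_pos: [0.4803, 0.0482, 0.1321]
orientation: [-3.123, -0.33, 0.013]
force: [0.6, -0.8, -0.2]
opening: 0.0389
gripper_force: 0.0
```

>>> {"name": "arm_command", "arguments": {"increments": "0.5 0 0 -40 0; 0.5 0 0 -80 0; 0.5 0 0 -120 0; 0.5 0 0 -160 0; 0.5 0 0 -180 0"}}

```text
t: 43.4
tool_pos: [0.4846, 0.0482, 0.3204]
orientation: [3.123, 0.33, 0.008]
force: [0.2, -0.1, -0.0]
opening: 0.0466
gripper_force: 0.0
```

```bash
python3 - <<'E'
from h import *
s,m,im=shot("wrist","w19");print(s["t"],s["tool_pos"],heading(s))
p=proj(m,[[.4845,.0492,.098]])[0];u,v=p.astype(int);print(p);roi=(max(u-30,0),max(v-30,0),u+30,v+30)
for b in blobs(im,(0,0,130),(180,70,255),roi,4):print("white",b[1],np.round((plane(m,b[0],.098)[0]-[.4845,.0492,.098])*1000,1))
for b in blobs(im,(45,100,60),(75,255,255),roi,4):print("green dot",np.round((plane(m,b[0],.072)[0]-[.4845,.0492,.072])*1000,1))
m=robot.camera_model("top");t=robot.read_camera("top");cv2.imwrite("pics/top2.png",t);t0=cv2.imread("pics/top0.png")
d=(cv2.absdiff(t,t0).max(2)>60).astype(np.uint8);n,l,st,ce=cv2.connectedComponentsWithStats(d)
print([(st[i].tolist()) for i in range(1,n) if st[i,4]>25])
E
```

```text
43.4 [0.48462012 0.04823448 0.3203959 ] 0.21058636976235667
[273.19244526 188.48453916]
white 103 [19.3 38.8 -0. ]
white 57 [26.8 20.8 -0. ]
white 33 [ 9.8  2.9 -0. ]
white 128 [-14.1 -35.9  -0. ]
green dot [29.8  7.3  0. ]
[[213, 133, 118, 287, 19263], [271, 201, 20, 8, 99], [351, 210, 21, 20, 311], [353, 236, 21, 20, 332], [422, 242, 24, 21, 390], [18, 304, 13, 18, 32], [41, 313, 9, 18, 106], [0, 332, 118, 88, 4333], [308, 372, 7, 21, 108], [195, 410, 19, 10, 161]]
```

```bash
python3 -c "
from plant import robot
print(robot.close_job())"
```

```text
the job is handed in; nothing more can be done
None
```

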